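# Return the stray lollipop to its catch-locked bin

## Robot

A 6-joint arm with a two-finger parallel gripper is mounted at the origin on a cart in front of the work surface, level with it; the furniture and walls round the work are solid. World frame = base frame: x ahead of the robot, y to its left, z up, the work surface at z = 0. Lengths are in m, angles in degrees, forces in N, time in s.
With the tool pointing down it reaches from about 0.3 to 0.75 m from the base axis. Payload 8.5 kg.
Tool frame: the origin (TCP) lies between the finger pads; the fingertips stand 19 mm ahead of it and the grasp point (between the pads) is the TCP; z points along the fingers, y is the line along which they close (so a half turn about z gives the same grasp; the last joint's range is limited). The gripper opens to 85 mm and grips with 20 to 120 N. Pads are 22 mm wide; open, the fingers measure 114 mm over their backs; the gripper's body (76 mm by 85 mm) begins 54 mm behind the grasp point. The pads swing forward as they close: fully open they stand 13 mm farther back than shut.
Start: joints at [-76.221, 21.807, 74.336, -0, 83.858, -12.336], TCP at [0.242, -0.494, 0.22] pointing down, gripper open.
Joint ranges: [-178.18, 178.18], [-50.72, 133.34], [12.68, 142.11], [-81.47, 261.47], [9.98, 163.14], [-165.26, 165.26]. Speed limits (degrees/s): [136.94, 136.94, 180, 180, 180, 180].

## Interface

Orientations are given as a 3x3 rotation matrix whose columns are the frame's x, y, z axes.
In Python, from rig import env, optics gives the robot as it stands.
- The arm moves only by the tool arm_command, never from a script. Its argument "commands" is one flat list of numbers, 7 for each row, row after row: the closure, from -1 (fully open) to 1 (shut), so that 0 is half open, then the shift along the tool's x, y, z as a fraction of full scale, then the turn, a rotation vector about the tool's x, y, z as a fraction of full scale. A call has 1 to 12 rows; each row is the pose to reach, as a shift and turn from the pose commanded when the call began, along the tool's axes at that moment; what a row does not reach only later rows make up. Full scale, the value 1, is 500 mm for a shift and 120 degrees for a turn. A row lasts 1/12 s, in which the tool goes at most 41.7 mm and 7.16 degrees, less where a joint would pass 70% of its speed; a pose out of reach is approached as far as the arm can. A call with a number of a shift or a turn outside -1 to 1 is refused whole. A call with a gripper value outside its range is refused whole. The fingers move at their own pace and stop on an object; "newtons" is the grip in N (left out, the last holds). Time passes only in rows, so rows that repeat a pose let the fingers close. It gives the time, the measured TCP pose, the force, the opening and the grip force at its end, in the units of the state.
- env.observe(): the state, without advancing time (a new reading comes with each control period).
- optics.get_image(name): name is "side" or "top"; returns a dict with "image" (384x512x3 uint8, red, green, blue), "intrinsics" (3x3 intrinsics, pixels), "origin" and "orientation" of the camera in the world. Camera axes: x right, y down, z forward; pixel columns grow to the right and rows downward; lengths in m; the calibration is good to about 2 mm. A picture is of the moment at which its call begins. There is no depth.
- env.close_job(): hands the job in; it is judged then, once.
The state is a dict: "time_s": time; "q": joint angles; "qvel": joint speeds; "joint_efforts": joint torques, N m; "position": TCP position; "tool_rot": TCP orientation; "ft_force": force on the tool from outside, world axes, zero at the start; "wrist_torque": the same for the moment, N m; "grip_width": finger opening in m; "gripper_force": force on a finger pad.
Only numpy, scipy, OpenCV 4.12 (cv2) and the standard library are available. Lean on these libraries where they do the work, as an engineer would, in place of code of your own. Each camera call takes 0.05 s, during which the arm holds its last target. There are 200 camera calls.

## Task

The orange lollipop belongs with the others in the clear counter bin. Squeeze the two orange buttons of the bin's catch together and swing the lid wide open, lay the orange lollipop inside gently, then shut the lid so that the catch snaps home on both sides. Leave the red and green lollipops and everything else on the counter where they are.

Things in the scene. Friction and masses are not known exactly. Their poses are not given: they have to be found in the camera images.
- lolly_bin: Clear plastic lollipop bin on a white tray, fixed to the counter; outside 125 mm deep (x), 180 mm wide (y), walls 4 mm, front wall 70 mm and back wall 142 mm high, so the rim and the closed lid slope 30 degrees down to the front, where the robot stands. Origin at the centre of its underside on the counter; x points to the back (hinge side), y to the bin's left, z up.
- bin_bed (a point): Centre of the bin's inside, 48 mm above the counter, at about the top of the bed of lollipops (it is uneven by 10 mm); axes as the bin's. The inside measures 117 mm (x) by 172 mm (y).
- lid (a joint): Angle of the clear lid (0.2 kg) about its hinge along the top of the back wall: 0 shut, growing as the front edge rises, to a stop at 1.6 rad, where it still leans 28 degrees from vertical over the bin towards the robot; things are then put in from the front, below it, with the tool tilted 20 to 30 degrees. The hinge is stiff (0.24 N m): the lid stays where it is left.
- lid_hinge (a point): Middle of the hinge axis, at the top of the back wall. Turns with the lid: y along the hinge axis, z square to the lid and outwards (up and 30 degrees towards the robot when shut), x along the lid from its front edge to the hinge. Close behind the bin stands the shop's glass case, 0.5 m high, its front at x = 0.67 in the room.
- catch (a point): Midway between the two orange buttons, at half their height: 164 mm in front of the hinge along the lid, 20 mm above the lid's underside; moves with the lid, axes as lid_hinge. Each button is 26 mm long and 27 mm high, on a side of a black housing 36 mm long, 26 wide, 31 high on the lid's nose. Button faces are 58 mm apart, 38 mm pressed. They can be held and turned about the line between them.
- button_left (a joint): Travel of the catch's button on the bin's left (+y) towards the other: 0 out, 0.010 m fully pressed; spring 2 N, rising to 6.5 N. Its tooth hooks 4 mm under the keeper lip; both buttons must be in more than 5 mm to let the lid rise. To latch: push the catch down (about 10 N) and the teeth ride in over ramps and snap out, or bring the lid down with the buttons squeezed and let go.
- button_right (a joint): The same for the button on the bin's right (-y) side.
- lolly_orange_head (a point): Centre of the head of the loose orange lollipop that lies flat on the counter, 12 mm above it. The head is about 27 mm across (along x), 24 mm along y and 24 mm high; the thin stick (4 mm) runs from it along this point's +y to 88 mm from the head's centre. 18 g.
- lolly_red_head (a point): Centre of the head of the loose red lollipop (same shape); stays where it is.
- lolly_green_head (a point): Centre of the head of the loose green lollipop (same shape); stays where it is.
- scoop: Aluminium candy scoop, 167 x 46 x 47 mm, lying on the counter; bystander.
- tongs: Sweet tongs, 202 mm, lying on the counter; bystander.
- bar_1: Wrapped bar, 145 x 52 x 14 mm; bystander.
- mint_tin_0: Red mint tin, 90 x 60 x 22 mm; bystander.
- keeper (a point): Middle of the fixed steel keeper on the bin's front wall, straight under the catch, at the top of its two lips, 25 mm below the middle of the buttons (measured square to the shut lid). The lips are 56 mm wide over both and 28 mm long; axes as the bin's.

How it is judged (in metres and radians):
On the way, in this order (a step that is already met when the one before it is completed fails the run):
1. the catch is freed and the lid swung open, more than 0.9 rad (value of joint lid above 0.9 rad), for 0.2 s.
2. the orange lollipop lies in the bin, let go, the lid still open (value of joint lid above 0.5 rad and contact force between the fingers and lolly_orange below 0.05 N and x of lolly_orange_head in the frame of lolly_bin between -0.06 and 0.06 m and y of lolly_orange_head in the frame of lolly_bin between -0.088 and 0.088 m and height (world z) of lolly_orange_head below 0.1 m), for 0.2 s.
At the end, for the whole second after the job is handed in: The lid is shut (under 0.02 rad) with both buttons sprung out again (within 2 mm), so that both teeth are hooked; the orange lollipop lies at rest inside the bin, its head within the walls and below the shut lid; the red and green lollipops and the other things have not been moved more than 30 mm (value of joint lid below 0.02 rad and value of joint each of button_left, button_right below 0.002 m and x of lolly_orange_head in the frame of lolly_bin between -0.06 and 0.06 m and y of lolly_orange_head in the frame of lolly_bin between -0.088 and 0.088 m and z of lolly_orange_head in the frame of lid_hinge below -0.005 m and linear speed of lolly_orange below 0.03 m/s); the robot touches nothing.
It fails at once if the orange lollipop is dropped or thrown (faster than 1 m/s while not held: a fall of about 5 cm) (linear speed of lolly_orange above 1 m/s and contact force between the fingers and lolly_orange below 0.05 N).
It fails at once if the red or green lollipop, the scoop, the tongs, the bar or the tin is moved more than 30 mm (distance of any of lolly_red_head, lolly_green_head, scoop, tongs, bar_1, mint_tin_0 from where it was at the start of the episode above 0.03 m).
It also fails if it takes over 72 s, if anything falls off the work surface, if the arm or the gripper's body presses on something with over 40 N, if the wrist force passes 120 N, or if a joint passes its speed limit or range.

## Working session

There is one attempt and no reset: what is moved stays moved. The work goes in short steps, Python scripts to look and compute and a tool call to move; the robot and the scene stay as the last step left them, time stands still between calls to the robot, and variables do not carry over. Pictures are saved under pics/ and viewed, at most 10 in all, crops included, and the job is handed in when it is done.

Besides the shell and the picture viewer there is one more tool, called after "Request:" as name(argument=value, ...), one argument or row to a line, values as JSON. arm_command: Moves the arm, as the interface text tells. Shift numbers are shares of 500 mm and turn numbers shares of 120 degrees, none past 1 either way. Its arguments: {"type":"object","properties":{"commands":{"type":"array","items":{"type":"number"}},"newtons":{"type":"number"}},"required":["commands"]}

```bash
ls; mkdir -p pics
python3 - <<'E'
from rig import env, optics
import cv2,numpy as np,pickle
s=env.observe();print(s['time_s'],s['position'],s['tool_rot'],s['grip_width'])
for n in('side','top'):
    d=optics.get_image(n);pickle.dump(d,open(f'{n}0.pkl','wb'))
    cv2.imwrite(f'pics/{n}0.png',cv2.resize(d['image'][:,:,::-1],(800,600),interpolation=cv2.INTER_CUBIC))
    print(n,d['intrinsics'],d['origin'],d['orientation'])
E
```

```text
pics
0.0 [ 0.24202034 -0.49353823  0.21890565] [[ 8.97908830e-01  4.40181338e-01 -3.49713592e-04]
 [ 4.40181365e-01 -8.97907749e-01  1.42835901e-03]
 [ 3.14726439e-04 -1.43647358e-03 -9.99998919e-01]] 0.08497802893029195
side [[451.81749904   0.         249.43480962]
 [  0.         451.81749904 193.90202218]
 [  0.           0.           1.        ]] [ 0.44386923 -1.16301226  0.89641298] [[ 0.99578819 -0.05954646  0.06971447]
 [-0.09156643 -0.6074804   0.78903938]
 [-0.00463433 -0.7920996  -0.61037427]]
top [[411.81695897   0.         255.67840268]
 [  0.         411.81695897 189.81132145]
 [  0.           0.           1.        ]] [ 0.43344749 -0.12974206  1.3423921 ] [[-0.0017189  -0.99850258  0.05467761]
 [-0.99995927  0.0022007   0.00875269]
 [-0.00885991 -0.05466034 -0.9984657 ]]
```

View pics/side0.png

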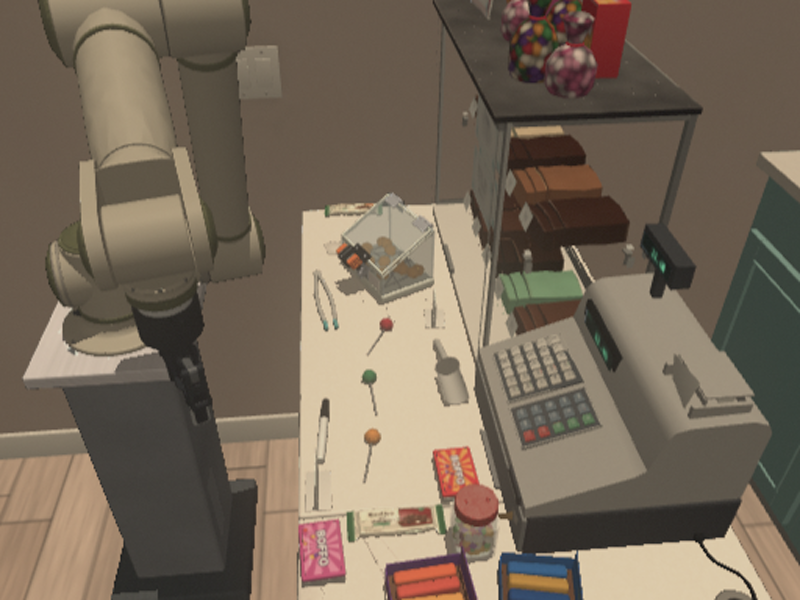

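View pics/top0.png

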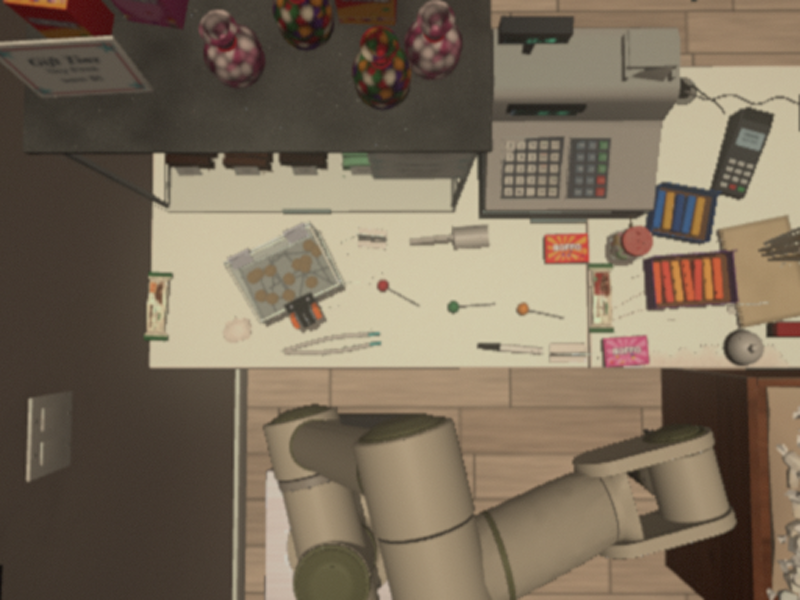

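The side and top views (800x600) show the bin, turned about 25°, at top (285,273) with its orange buttons near (305,312). The orange lollipop's head is at top (523,308) and its stick runs to (562,317). The red one is at (383,286) and the green at (453,307).

```bash
cat > h.py <<'E'
import numpy as np,cv2,pickle
from rig import env,optics
def ray(d,uv):
    v=np.linalg.inv(d['intrinsics'])@[uv[0],uv[1],1]; v=d['orientation']@v
    return np.array(d['origin']),v/np.linalg.norm(v)
def plane(d,uv,z):
    o,v=ray(d,uv); return o+v*(z-o[2])/v[2]
def tri(a,ua,b,ub):
    o1,v1=ray(a,ua);o2,v2=ray(b,ub)
    t=np.linalg.lstsq(np.c_[v1,-v2],o2-o1,rcond=None)[0]
    p,q=o1+t[0]*v1,o2+t[1]*v2
    return (p+q)/2,np.linalg.norm(p-q)
def proj(d,p):
    c=d['intrinsics']@(d['orientation'].T@(np.array(p)-d['origin'])); return c[:2]/c[2]
def mask(d,lo,hi):
    return cv2.inRange(cv2.cvtColor(d['image'],cv2.COLOR_RGB2HSV),lo,hi)
def blobs(m,roi,amin=6):
    x0,y0,x1,y1=roi; k=np.zeros_like(m);k[y0:y1,x0:x1]=m[y0:y1,x0:x1]
    n,l,s,c=cv2.connectedComponentsWithStats(k)
    return [(c[i].round(2),s[i]) for i in range(1,n) if s[i,4]>=amin]
E
python3 - <<'E'
from h import *
T=pickle.load(open('top0.pkl','rb'));S=pickle.load(open('side0.pkl','rb'))
for n,d,r in(('top',T,(130,130,380,225)),('side',S,(190,120,290,320))):
    for nm,lo,hi in(('or',(5,130,90),(18,255,255)),('red',(0,130,60),(4,255,255)),('gr',(45,60,30),(85,255,255))):
        print(n,nm)
        for b in blobs(mask(d,lo,hi),r): print(b)
c=T['image'][140:220,140:225,::-1];cv2.imwrite('pics/tc.png',cv2.resize(c,(635,600),interpolation=cv2.INTER_CUBIC))
c=S['image'][115:200,195:285,::-1];cv2.imwrite('pics/sc.png',cv2.resize(c,(635,600),interpolation=cv2.INTER_CUBIC))
E
```

```text
top or
(array([362.09, 158.09]), array([349, 150,  28,  18, 301], dtype=int32))
(array([202.25, 198.58]), array([200, 194,   6,  10,  36], dtype=int32))
(array([334.28, 197.41]), array([332, 195,   6,   6,  29], dtype=int32))
(array([188.14, 205.1 ]), array([186, 200,   6,  10,  29], dtype=int32))
top red
(array([370.64, 150.71]), array([368, 150,   8,   4,  14], dtype=int32))
(array([350.13, 162.03]), array([349, 153,   6,  15,  30], dtype=int32))
(array([374.  , 156.86]), array([372, 156,   4,   3,   7], dtype=int32))
(array([369.9, 165.6]), array([357, 163,  20,   5,  42], dtype=int32))
(array([244.71, 182.38]), array([243, 180,   5,   6,  21], dtype=int32))
top gr
(array([289.69, 196.  ]), array([287, 193,   6,   7,  29], dtype=int32))
side or
(array([218.39, 158.06]), array([216, 156,   6,   6,  18], dtype=int32))
(array([226.5, 166.8]), array([222, 162,  10,  10,  54], dtype=int32))
(array([238.06, 278.14]), array([234, 275,   9,   8,  50], dtype=int32))
(array([288.5, 288.5]), array([288, 287,   2,   4,   8], dtype=int32))
(array([284.44, 298.39]), array([280, 288,  10,  25, 122], dtype=int32))
side red
(array([246.9, 206.1]), array([244, 204,   6,   5,  21], dtype=int32))
(array([283.32, 305.  ]), array([277, 288,  13,  30, 120], dtype=int32))
(array([286.43, 289.  ]), array([285, 288,   3,   4,   7], dtype=int32))
side gr
(array([208.5, 134.5]), array([208, 132,   2,   6,  12], dtype=int32))
(array([235.76, 239.71]), array([232, 237,   8,   7,  38], dtype=int32))
```

View pics/tc.png

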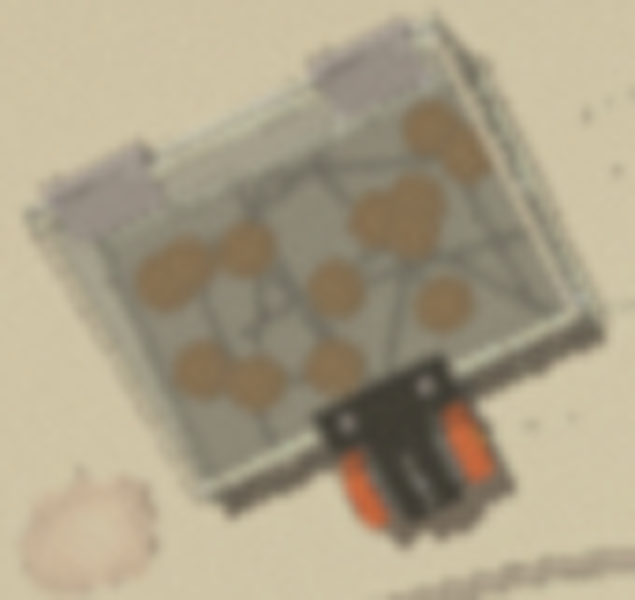

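View pics/sc.png

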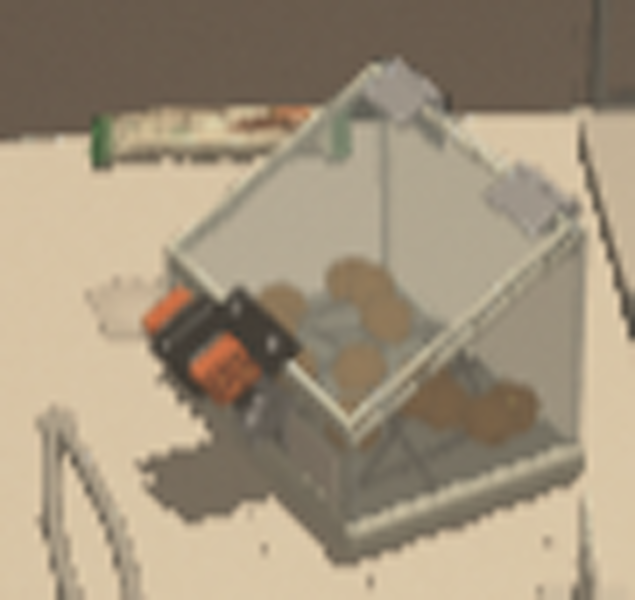

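Run:
```python
from h import *
T=pickle.load(open('top0.pkl','rb'));S=pickle.load(open('side0.pkl','rb'))
k=lambda x,y:(140-.5+x/7.47,140-.5+y/7.5)
g=lambda x,y:(195-.5+x/7.056,115-.5+y/7.06)
BL,BR,FR,FL=[plane(T,k(*p),z)for p,z in(((35,215),.144),((432,22),.144),((603,318),.072),((203,495),.072))]
print('cor',BL,BR,FR,FL,'w',np.linalg.norm(BL-BR),np.linalg.norm(FL-FR),np.linalg.norm((BL-FL)[:2]),np.linalg.norm((BR-FR)[:2]))
for v in(BL-BR,FL-FR):print('yaw',np.degrees(np.arctan2(-v[0],v[1])))
for v in(BL-FL,BR-FR):print('yaw',np.degrees(np.arctan2(v[1],v[0])))
# side: corner front right (350,430), front left(170,250), back right(578,228), back left (378,65)
for n,a,b in(('FR',(350,430),(603,318)),('FL',(170,250),(203,495)),('BR',(578,225),(432,22)),('BL',(375,65),(35,215))):
    print(n,tri(S,g(*a),T,k(*b)))
# tray bottom front right corner side (345,555)
print('tray',plane(S,g(345,555),0))
A=plane(T,(188.14,205.1),.085);B=plane(T,(202.25,198.58),.085);print('btn',A,B,np.linalg.norm(A-B),(A+B)/2)
print(tri(S,(218.39,158.06),T,(188.14,205.1)),tri(S,(226.5,166.8),T,(202.25,198.58)))
for n,a,b in(('or',(238.06,278.14),(334.28,197.41)),('red',(246.9,206.1),(244.71,182.38)),('gr',(235.76,239.71),(289.69,196))):
    print(n,tri(S,a,T,b),plane(T,b,.012))
# stick end
e=plane(T,(562/800*512,317/600*384),.005);h=plane(T,(334.28,197.41),.012);print('stick',e,np.linalg.norm(e-h),np.degrees(np.arctan2(*(e-h)[1::-1])))
# refined stick: fit on the image
G=cv2.cvtColor(T['image'],cv2.COLOR_RGB2GRAY)[185:215,325:372].astype(int)
bg=np.median(G);ys,xs=np.nonzero(G<bg-18);sel=xs>14
print(len(xs[sel]),cv2.fitLine(np.c_[xs[sel],ys[sel]].astype(np.float32),cv2.DIST_HUBER,0,.01,.01).ravel(),xs[sel].max()+325, bg)
```

```text
cor [0.56330607 0.20733527 0.144     ] [0.63879274 0.05187617 0.144     ] [ 0.52778192 -0.0089016   0.072     ] [0.45508632 0.15642444 0.072     ] w 0.17281714779885424 0.18060273307157326 0.11959694419790162 0.12655962726547804
yaw 25.899934570993477
yaw 23.735598803398393
yaw 25.19413965014963
yaw 28.700445241885152
FR (array([ 0.52833239, -0.00953081,  0.07844113]), np.float64(0.002052430646929737))
FL (array([0.45528203, 0.15604828, 0.07367591]), np.float64(0.0004484644017376406))
BR (array([0.6387812 , 0.05247537, 0.14019175]), np.float64(0.0013113237452174696))
BL (array([0.56198125, 0.20834366, 0.14042477]), np.float64(0.003406164928738812))
tray [0.52705295 0.00191333 0.        ]
btn [0.45596401 0.08777983 0.085     ] [0.47581035 0.04471275 0.085     ] 0.047419926665955535 [0.46588718 0.06624629 0.085     ]
(array([0.4543768 , 0.08776136, 0.08503062]), np.float64(0.0031728694343635864)) (array([0.47652892, 0.04580692, 0.0771123 ]), np.float64(0.0009051557234829494))
or (array([ 0.4821021 , -0.37170911,  0.01189654]), np.float64(0.0018217575387720526)) [ 0.48118695 -0.37167704  0.012     ]
red (array([ 0.53080138, -0.0826545 ,  0.01364326]), np.float64(0.0008607846410559524)) [ 0.53048982 -0.08258795  0.012     ]
gr (array([ 0.48642535, -0.22791872,  0.01211801]), np.float64(0.0007845568360829852)) [ 0.48603744 -0.22792313  0.012     ]
stick [ 0.46354146 -0.45488585  0.005     ] 0.08534675780413532 -101.9729245134644
58 [ 0.976504    0.21549916 24.87506    15.962601  ] 360 199.0
```

```bash
cat >> h.py <<'E'
from scipy.spatial.transform import Rotation as Ro
YAW=np.radians(25);bx=np.array([np.cos(YAW),np.sin(YAW),0]);by=np.array([-np.sin(YAW),np.cos(YAW),0]);bz=np.array([0,0,1.])
C=np.array([.546,.1025,0]) # bin centre
HG=C+.0625*bx+.142*bz
def Rtool(z,y):
    z=z/np.linalg.norm(z);return np.c_[np.cross(y,z),y,z]
def tilt(deg,y): t=np.radians(deg);return Rtool(np.sin(t)*bx-np.cos(t)*bz,y)
RC=tilt(30,-by)
def catch(th,H=None):
    H=HG if H is None else H
    a=np.radians(30)-th
    return H+.164*(-np.cos(a)*bx-np.sin(a)*bz)+.020*(-np.sin(a)*bx+np.cos(a)*bz)
def plan(pts,p0=None,R0=None):
    s=env.observe();p0=s['position'] if p0 is None else p0;R0=s['tool_rot'] if R0 is None else R0
    R0=np.array(R0)
    for p,R in pts:
        d=R0.T@(p-p0)/.5; w=Ro.from_matrix(R0.T@R).as_rotvec(degrees=True)/120
        print(np.r_[d,w].round(4).tolist())
E
python3 - <<'E'
from h import *
c=catch(0);print(c,HG,catch(1.55))
c=np.array([.468,.0665,.078])
plan([(c-.10*RC[:,2],RC),(c-.05*RC[:,2],RC)])
print(c-.10*RC[:,2])
E
```

```text
[0.46485993 0.06466376 0.07732051] [0.60264424 0.12891364 0.142     ] [0.54117218 0.10024875 0.29265029]
[0.7989, -0.8086, 0.11, -0.003, 0.2499, 0.0089]
[0.8489, -0.8076, 0.1967, -0.003, 0.2499, 0.0089]
[0.42268461 0.04536909 0.16460254]
```

Request:
arm_command(
  commands=[-1, 0.4, -0.4, 0, 0, 0, 0, -1, 0.4, -0.4, 0, 0, 0, 0, -1, 0.4, -0.4, 0, 0, 0, 0, -1, 0.4, -0.4, 0, 0, 0, 0, -1, 0.4, -0.4, 0, 0, 0, 0, -1, 0.4, -0.4, 0, 0, 0, 0, -1, 0.8, -0.81, 0.11, -0.003, 0.25, 0.009, -1, 0.8, -0.81, 0.11, -0.003, 0.25, 0.009, -1, 0.8, -0.81, 0.11, -0.003, 0.25, 0.009, -1, 0.8, -0.81, 0.11, -0.003, 0.25, 0.009, -1, 0.8, -0.81, 0.11, -0.003, 0.25, 0.009, -1, 0.8, -0.81, 0.11, -0.003, 0.25, 0.009],
  newtons=25,
)

```text
time_s: 1.1
position: [0.3993, -0.0227, 0.1764]
tool_rot: [[0.786, 0.418, 0.455], [0.361, -0.909, 0.209], [0.501, -0.0, -0.865]]
ft_force: [0.6, -0.9, 0.6]
grip_width: 0.0852
gripper_force: 0.0
```

Request:
arm_command(
  commands=[-1, 0, 0, 0, 0, 0, 0, -1, 0, 0, 0, 0, 0, 0, -1, 0, 0, 0, 0, 0, 0],
)

```text
time_s: 1.35
position: [0.4003, -0.0234, 0.1772]
tool_rot: [[0.784, 0.423, 0.454], [0.368, -0.906, 0.21], [0.5, 0.002, -0.866]]
ft_force: [-0.0, -0.2, -0.0]
grip_width: 0.0851
gripper_force: 0.0
```

Run:
```python
from h import *
c=np.array([.468,.0665,.078])
plan([(c-.10*RC[:,2],RC),(c-.05*RC[:,2],RC)])
print(env.observe()['ft_force'])
```

```text
[0.0731, -0.1057, 0.0711, 0.0005, 0.0, 0.0008]
[0.0731, -0.1058, 0.1711, 0.0005, 0.0, 0.0008]
[-0.03450835 -0.24428481 -0.04628569]
```

Request:
arm_command(
  commands=[-1, 0.073, -0.106, 0.071, 0.0005, 0, 0.0008, -1, 0.073, -0.106, 0.071, 0.0005, 0, 0.0008, -1, 0.073, -0.106, 0.071, 0.0005, 0, 0.0008, -1, 0.073, -0.106, 0.17, 0.0005, 0, 0.0008, -1, 0.073, -0.106, 0.17, 0.0005, 0, 0.0008, -1, 0.073, -0.106, 0.17, 0.0005, 0, 0.0008],
)

```text
time_s: 1.85
position: [0.445, 0.0549, 0.1199]
tool_rot: [[0.788, 0.42, 0.45], [0.363, -0.907, 0.212], [0.497, -0.004, -0.868]]
ft_force: [-0.4, -0.3, 0.6]
grip_width: 0.085
gripper_force: 0.0
```

Run:
```python
from h import *
s=env.observe();print(s['position'])
S=optics.get_image('side');T=optics.get_image('top')
c=np.array([.468,.0665,.078])
def crop(d,n):
    u,v=proj(d,c).round().astype(int);i=d['image'][v-40:v+40,u-40:u+40,::-1]
    print(n,u-40,v-40);return cv2.resize(i,(400,400),interpolation=cv2.INTER_CUBIC)
cv2.imwrite('pics/pre.png',np.hstack([crop(S,'s'),crop(T,'t')]))
for d in(S,T):
    for b in blobs(mask(d,(5,130,90),(18,255,255)),(170,140,240,215),4):print(b)
plan([(c-.05*RC[:,2],RC),(c-.004*RC[:,2],RC)])
```

```text
[0.44503927 0.05492561 0.11994551]
s 183 123
t 155 161
(array([217.89, 159.  ]), array([215, 157,   7,   5,   9], dtype=int32))
(array([226.5, 166.8]), array([222, 162,  10,  10,  54], dtype=int32))
(array([202.32, 198.62]), array([200, 194,   6,  10,  37], dtype=int32))
(array([188.14, 205.1 ]), array([186, 200,   6,  10,  29], dtype=int32))
[0.0007, -0.0022, 0.002, 0.0002, 0.0001, -0.0015]
[0.0008, -0.0022, 0.094, 0.0002, 0.0001, -0.0015]
```

View pics/pre.png

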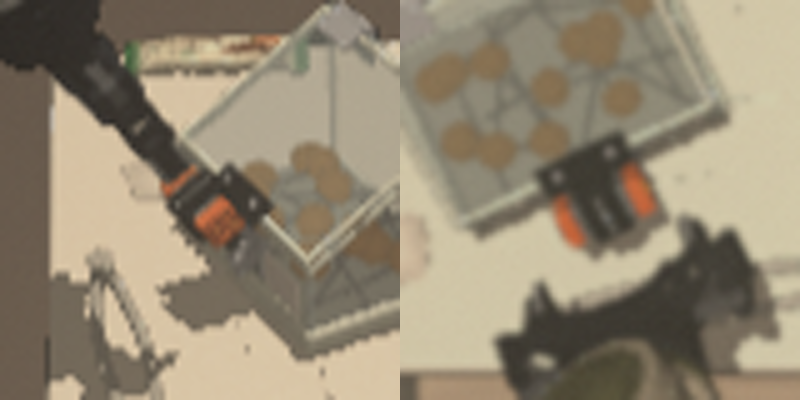

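The crop shows the open fingers lined up square to the housing, with the left tip at about (540,285) and the right tip at (693,225). The buttons lie midway between them at (569,222) and (638,192), so I'll slide on.

Request:
arm_command(
  commands=[-1, 0.001, -0.001, 0.03, 0, 0, -0.001, -1, 0.001, -0.001, 0.06, 0, 0, -0.001, -1, 0.001, -0.001, 0.094, 0, 0, -0.001, -1, 0.001, -0.001, 0.094, 0, 0, -0.001, -1, 0.001, -0.001, 0.094, 0, 0, -0.001],
)

```text
time_s: 2.37
position: [0.4665, 0.0657, 0.082]
tool_rot: [[0.785, 0.423, 0.454], [0.366, -0.906, 0.211], [0.501, 0.0, -0.866]]
ft_force: [0.5, -0.3, -0.6]
grip_width: 0.0853
gripper_force: 0.0
```

Request:
arm_command(
  commands=[0, 0, 0, 0, 0, 0, 0, 0, 0, 0, 0, 0, 0, 0, 0.1, 0, 0, 0, 0, 0, 0, 0.2, 0, 0, 0, 0, 0, 0, 0.4, 0, 0, 0, 0, 0, 0, 0.4, 0, 0, 0, 0, 0, 0, 0.4, 0, 0, 0, 0, 0, 0],
)

```text
time_s: 2.95
position: [0.4664, 0.0665, 0.0813]
tool_rot: [[0.784, 0.423, 0.453], [0.367, -0.906, 0.211], [0.5, 0.001, -0.866]]
ft_force: [0.6, 0.4, 0.3]
grip_width: 0.0257
gripper_force: 0.0
```

Run:
```python
from h import *
S=optics.get_image('side');T=optics.get_image('top')
c=np.array([.468,.0665,.078])
def crop(d,n):
    u,v=proj(d,c).round().astype(int);i=d['image'][v-40:v+40,u-40:u+40,::-1]
    return cv2.resize(i,(400,400),interpolation=cv2.INTER_CUBIC)
cv2.imwrite('pics/g1.png',np.hstack([crop(S,'s'),crop(T,'t')]))
for d in(S,T):
    for b in blobs(mask(d,(5,130,90),(18,255,255)),(170,140,240,215),4):print(b)
s=env.observe();print(s['ft_force'],s['wrist_torque'],s['gripper_force'],s['grip_width'])
```

```text
(array([226.56, 166.85]), array([222, 162,  10,  10,  54], dtype=int32))
(array([202.07, 197.73]), array([199, 194,   7,   9,  30], dtype=int32))
(array([187.06, 203.19]), array([186, 200,   3,   7,  16], dtype=int32))
[ 0.15955984 -0.02881623 -0.09769173] [-0.10566348  0.19945985  0.01381908] 0.0 0.025826731849813444
```

View pics/g1.png

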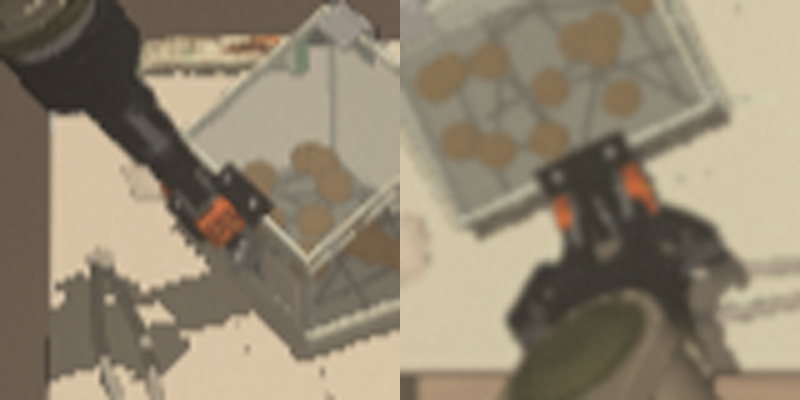

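The fingers closed on nothing. In both crops the fingertips sit above and in front of the buttons, and the right button is still fully visible at side crop (217,220). I'll re-measure the catch.

Run:
```python
from h import *
T=pickle.load(open('top0.pkl','rb'));S=pickle.load(open('side0.pkl','rb'))
lat=by@np.array([.4659,.0662,0])
m=mask(S,(5,130,90),(18,255,255));k=np.zeros_like(m);k[160:175,219:235]=m[160:175,219:235]
cn=max(cv2.findContours(k,0,2)[0],key=cv2.contourArea)
box=cv2.boxPoints(cv2.minAreaRect(cn));print(box.round(1).tolist())
def hit(uv,off):
    o,v=ray(S,uv);t=(lat-off-by@o)/(by@v);p=o+t*v;return (bx@(p-C)).round(4),p[2].round(4)
for uv in list(box)+[(226.5,166.8)]: print(hit(uv,.029),hit(uv,.02))
print('exp',bx@(catch(0)-C),catch(0)[2],'tcp',bx@(env.observe()['position']-C))
print(S['image'][158:176,218:236,0])
```

```text
[[221.5, 167.5], [227.0, 162.0], [231.5, 166.5], [226.0, 172.0]]
(np.float64(-0.1073), np.float64(0.085)) (np.float64(-0.103), np.float64(0.0783))
(np.float64(-0.0869), np.float64(0.0991)) (np.float64(-0.0824), np.float64(0.0924))
(np.float64(-0.0714), np.float64(0.0765)) (np.float64(-0.0667), np.float64(0.0696))
(np.float64(-0.092), np.float64(0.0622)) (np.float64(-0.0876), np.float64(0.0552))
(np.float64(-0.0894), np.float64(0.0815)) (np.float64(-0.0849), np.float64(0.0747))
exp -0.08952816622064798 0.07732050807568877 tcp -0.08733769491468392
[[205 195 154 102  80  73  91  72  72  80 116  76  68  85 118 141 140 138]
 [191 150  94  76  79  88  83  68  68  75  95  69  67  68  84 113 142 139]
 [150  94  71  81  87  79  67  68  68  66  68  67  68  67  68  77 115 139]
 [ 94  71  81  85  75  66  67  68  71  66  67  68  67  68  68  68  76 113]
 [ 69  81  84  73  66  68  68  93 124 135  69  68  68  69  70  91  77  76]
 [104  81  73  67  69  68  94 142 184 190 162  76  67  67  75 135  90  68]
 [ 95  70  67  68  72 107 143 189 203 191 168 128  66  68  73 114  80  69]
 [ 68  67  69  71 107 160 189 203 186 164 126 145  89  69  69  70  68  70]
 [106  67  67  82 166 195 203 173 156 136 145 125 115  91  69  70  72 111]
 [119  77  65  82 172 203 171 157 123 134 141 137 137 127  74  69  81 119]
 [117 104  68  71 122 163 142 141 141 130 131 137 136 116  90  81  99 114]
 [183 117 100  70  72 102 128 124 141 125 155 121 103  97  96  93 103 108]
 [216 185 116 101  69  74 102 120 123 146 140  93  73  89  96  98  98 101]
 [217 214 119 116 103  89 102 116 120 131  93  69  77 127 112  97  97 101]
 [217 215 187 184 117 111 112 113 116 114  78  76  93 122 108  95  97 103]
 [217 216 217 213 118 118 116 113 111 114  98  93 124 122  98  99  99 105]
 [217 216 217 215 187 183 118 116 113 112 104 103 141 119  99 100  99 107]
 [217 217 217 217 216 214 119 118 117 113 108 108 119 105 100 100  95 109]]
```

Run:
```python
from h import *
S=optics.get_image('side');T=optics.get_image('top')
s=env.observe();p=s['position'];R=np.array(s['tool_rot'])
for n,d,o in(('S',S,(183,123,0)),('T',T,(155,161,400))):
    for nm,q in(('tcp',p),('tip',p+.019*R[:,2]),('tipR',p+.019*R[:,2]+.02*R[:,1]),('tipL',p+.019*R[:,2]-.02*R[:,1]),('body',p-.054*R[:,2])):
        u=proj(d,q);print(n,nm,u.round(1),'crop',((u[0]-o[0]+.5)*5+o[2]).round(),((u[1]-o[1]+.5)*5).round())
a=S['image'][123:203,183:263];
i=cv2.resize(S['image'][145:185,200:250,::-1],(800,640),interpolation=cv2.INTER_NEAREST)[:600]
cv2.imwrite('pics/g1z.png',i)
```

```text
S tcp [222.9 162.4] crop 202.0 199.0
S tip [225.7 165.7] crop 216.0 216.0
S tipR [228.5 168.7] crop 230.0 231.0
S tipL [222.8 162.8] crop 202.0 202.0
S body [214.7 152.5] crop 161.0 150.0
T tcp [195.3 201.7] crop 604.0 206.0
T tip [194.8 199.1] crop 602.0 193.0
T tipR [200.7 196.3] crop 631.0 179.0
T tipL [189.  201.8] crop 573.0 207.0
T body [196.6 209.6] crop 611.0 245.0
```

View pics/g1z.png

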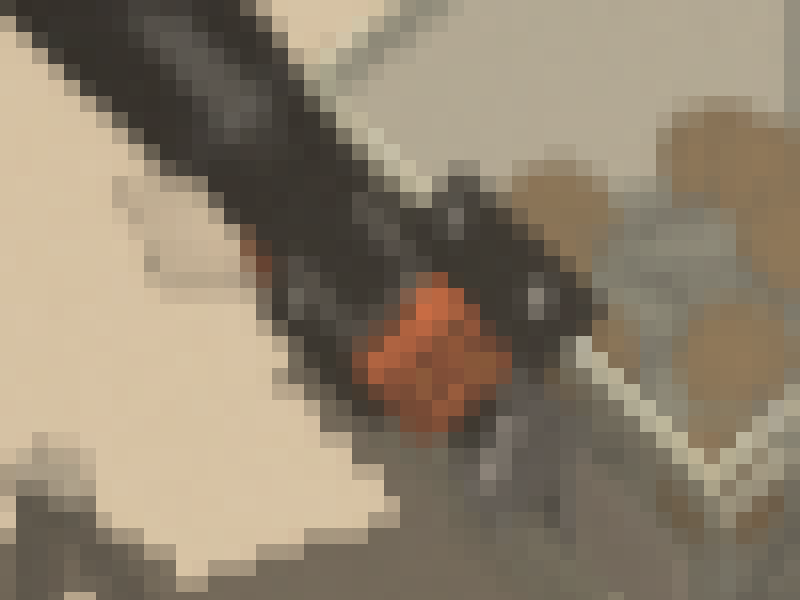

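```bash
python3 - <<'E'
from h import *
T=pickle.load(open('top0.pkl','rb'));S=pickle.load(open('side0.pkl','rb'))
p=np.array([.44504,.05493,.11995]);R=RC
for z in(-.02,-.01,0,.006,.019):
    print(z,[ (proj(T,p+z*R[:,2]+y*R[:,1])).round(1).tolist() for y in(-.05,.05)],'side',[proj(S,p+z*R[:,2]+y*R[:,1]).round(1).tolist() for y in(-.05,.05)])
i=cv2.imread('pics/pre.png');
E
python3 - <<'E'
import cv2
i=cv2.imread('pics/pre.png')[:,:, :]
j=cv2.resize(i,(160,80),interpolation=cv2.INTER_AREA)
import numpy as np
np.set_printoptions(linewidth=250)
g=cv2.cvtColor(j,cv2.COLOR_BGR2GRAY)
print(g[38:72,100:152])
E
```

```text
-0.02 [[182.1, 218.9], [213.2, 204.3]] side [[205.7, 143.7], [220.0, 158.3]]
-0.01 [[182.0, 217.3], [212.8, 202.9]] side [[207.3, 145.5], [221.6, 160.2]]
0 [[181.8, 215.7], [212.4, 201.4]] side [[208.9, 147.4], [223.1, 162.1]]
0.006 [[181.7, 214.8], [212.2, 200.5]] side [[209.8, 148.5], [224.0, 163.2]]
0.019 [[181.6, 212.8], [211.7, 198.7]] side [[211.8, 150.9], [226.0, 165.6]]
[[134 139 152 ... 198 199 199]
 [156 164 169 ... 197 199 198]
 [167 159 150 ... 198 198 198]
 ...
 [ 70  57  57 ... 194 198 198]
 [ 82  60  58 ... 198 199 198]
 [ 95  62  57 ... 199 199 198]]
```

The zoom shows the fingertips ending about 15 mm short of where the nominal tip offset puts them, at px (224,161). I'll open, advance 12 mm and close again.

Request:
arm_command(
  commands=[-1, 0, 0, 0, 0, 0, 0, -1, 0, 0, 0, 0, 0, 0, -1, 0, 0, 0, 0, 0, 0, -1, 0, 0, 0, 0, 0, 0, -1, 0, 0, 0, 0, 0, 0, -1, 0, 0, 0.012, 0, 0, 0, -1, 0, 0, 0.024, 0, 0, 0, -1, 0, 0, 0.024, 0, 0, 0, -1, 0, 0, 0.024, 0, 0, 0],
)

```text
time_s: 3.9
position: [0.4718, 0.0692, 0.0703]
tool_rot: [[0.785, 0.424, 0.452], [0.367, -0.906, 0.212], [0.499, -0.0, -0.866]]
ft_force: [0.6, 0.5, 0.2]
grip_width: 0.0856
gripper_force: 0.0
```

Request:
arm_command(
  commands=[-0.2, 0, 0, 0, 0, 0, 0, -0.2, 0, 0, 0, 0, 0, 0, -0.1, 0, 0, 0, 0, 0, 0, 0, 0, 0, 0, 0, 0, 0, 0.15, 0, 0, 0, 0, 0, 0, 0.15, 0, 0, 0, 0, 0, 0, 0.15, 0, 0, 0, 0, 0, 0],
)

```text
time_s: 4.48
position: [0.4717, 0.0691, 0.0711]
tool_rot: [[0.784, 0.424, 0.454], [0.367, -0.906, 0.211], [0.5, 0.001, -0.866]]
ft_force: [-3.9, -0.1, 7.7]
grip_width: 0.036
gripper_force: 9.6
```

Run:
```python
from h import *
S=optics.get_image('side');T=optics.get_image('top')
i=cv2.resize(S['image'][145:185,200:250,::-1],(500,400),interpolation=cv2.INTER_CUBIC)
j=cv2.resize(T['image'][180:220,175:215,::-1],(400,400),interpolation=cv2.INTER_CUBIC)[:,:300]
cv2.imwrite('pics/g2.png',np.hstack([i,j]))
for d in(S,T):
    for b in blobs(mask(d,(5,130,90),(18,255,255)),(170,140,240,215),4):print(b)
```

```text
(array([226.85, 167.31]), array([224, 165,   6,   6,  13], dtype=int32))
(array([198.74, 199.63]), array([197, 195,   4,  10,  19], dtype=int32))
(array([190.88, 204.79]), array([189, 201,   5,   8,  24], dtype=int32))
```

Request:
arm_command(
  commands=[0.4, 0, 0, 0, 0, 0, 0, 0.4, 0, 0, 0, 0, 0, 0, 0.4, 0, 0, 0, 0, 0, 0],
  newtons=30,
)

```text
time_s: 4.83
position: [0.4714, 0.069, 0.0712]
tool_rot: [[0.784, 0.423, 0.453], [0.367, -0.906, 0.211], [0.5, 0.001, -0.866]]
ft_force: [-7.9, -3.8, 10.7]
grip_width: 0.0332
gripper_force: 29.8
```

Run:
```python
from h import *
s=env.observe();print(s['position'],s['grip_width'],s['gripper_force'],s['ft_force'],s['wrist_torque'])
p=s['position']
plan([(p+catch(t)-catch(0),np.array(s['tool_rot'])) for t in np.arange(.05,1.60,.05)])
```

```text
[0.47144647 0.06901134 0.07119587] 0.0332306773221418 29.764263331890106 [-7.92549992 -3.7538291  10.73067098] [-0.20705467  0.61948411  0.07360746]
[0.0024, 0.0, -0.0163, 0.0, 0.0, 0.0]
[0.0056, 0.0, -0.0325, 0.0, 0.0, 0.0]
[0.0097, 0.0, -0.0486, 0.0, 0.0, 0.0]
[0.0145, 0.0, -0.0644, 0.0, 0.0, 0.0]
[0.0201, 0.0001, -0.0799, 0.0, 0.0, 0.0]
[0.0265, 0.0001, -0.0951, 0.0, 0.0, 0.0]
[0.0336, 0.0001, -0.11, 0.0, 0.0, 0.0]
[0.0415, 0.0001, -0.1246, 0.0, 0.0, 0.0]
[0.0501, 0.0001, -0.1387, 0.0, 0.0, 0.0]
[0.0594, 0.0001, -0.1523, 0.0, 0.0, 0.0]
[0.0693, 0.0001, -0.1655, 0.0, 0.0, 0.0]
[0.0799, 0.0002, -0.1782, 0.0, 0.0, 0.0]
[0.0911, 0.0002, -0.1903, 0.0, 0.0, 0.0]
[0.1029, 0.0002, -0.2019, 0.0, 0.0, 0.0]
[0.1153, 0.0002, -0.2128, 0.0, 0.0, 0.0]
[0.1282, 0.0002, -0.2231, 0.0, 0.0, 0.0]
[0.1416, 0.0003, -0.2328, 0.0, 0.0, 0.0]
[0.1555, 0.0003, -0.2418, 0.0, 0.0, 0.0]
[0.1698, 0.0003, -0.25, 0.0, 0.0, 0.0]
[0.1845, 0.0003, -0.2576, 0.0, 0.0, 0.0]
[0.1996, 0.0003, -0.2644, 0.0, 0.0, 0.0]
[0.2149, 0.0004, -0.2704, 0.0, 0.0, 0.0]
[0.2306, 0.0004, -0.2757, 0.0, 0.0, 0.0]
[0.2465, 0.0004, -0.2801, 0.0, 0.0, 0.0]
[0.2626, 0.0004, -0.2838, 0.0, 0.0, 0.0]
[0.2789, 0.0005, -0.2867, 0.0, 0.0, 0.0]
[0.2953, 0.0005, -0.2887, 0.0, 0.0, 0.0]
[0.3117, 0.0005, -0.29, 0.0, 0.0, 0.0]
[0.3282, 0.0005, -0.2904, 0.0, 0.0, 0.0]
[0.3448, 0.0005, -0.2899, 0.0, 0.0, 0.0]
[0.3612, 0.0006, -0.2887, 0.0, 0.0, 0.0]
```

Request:
arm_command(
  commands=[0.4, 0.0024, 0, -0.0163, 0, 0, 0, 0.4, 0.0056, 0, -0.0325, 0, 0, 0, 0.4, 0.0097, 0, -0.0486, 0, 0, 0, 0.4, 0.0145, 0, -0.0644, 0, 0, 0, 0.4, 0.02, 0, -0.08, 0, 0, 0, 0.4, 0.0265, 0, -0.095, 0, 0, 0, 0.4, 0.0265, 0, -0.095, 0, 0, 0],
)

```text
time_s: 5.42
position: [0.4606, 0.0638, 0.1194]
tool_rot: [[0.784, 0.424, 0.454], [0.367, -0.906, 0.211], [0.501, 0.001, -0.866]]
ft_force: [0.1, -0.3, -1.0]
grip_width: 0.0322
gripper_force: 30.6
```

Run:
```python
from h import *
S=optics.get_image('side');T=optics.get_image('top')
i=cv2.resize(S['image'][110:210,175:300,::-1],(500,400),interpolation=cv2.INTER_CUBIC)
j=cv2.resize(T['image'][135:225,140:230,::-1],(400,400),interpolation=cv2.INTER_CUBIC)[:,:300]
cv2.imwrite('pics/g3.png',np.hstack([i,j]))
```

```text
(no output)
```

View pics/g3.png

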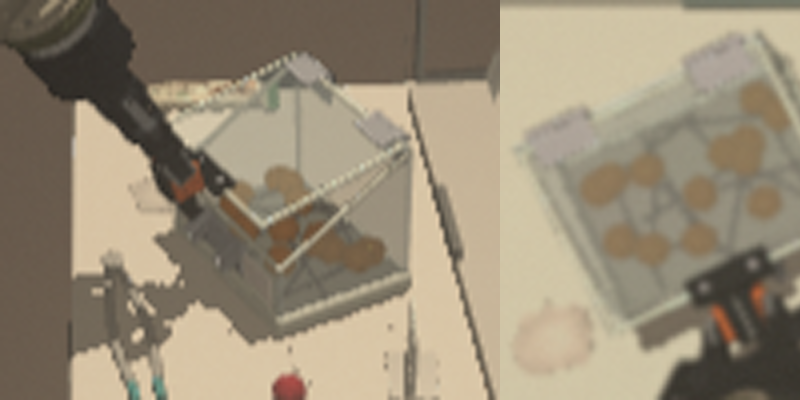

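The crop shows the lid lifted about 0.3 rad, with its edge clear of the rim at (262,222), and the buttons held squeezed. I'll carry on round the arc.

Request:
arm_command(
  commands=[0.4, 0.0071, 0, -0.0149, 0, 0, 0, 0.4, 0.015, 0, -0.0295, 0, 0, 0, 0.4, 0.0236, 0, -0.0436, 0, 0, 0, 0.4, 0.0329, 0, -0.0572, 0, 0, 0, 0.4, 0.0428, 0, -0.0704, 0, 0, 0, 0.4, 0.0534, 0, -0.0831, 0, 0, 0, 0.4, 0.0646, 0, -0.0952, 0, 0, 0, 0.4, 0.0764, 0, -0.1068, 0, 0, 0, 0.4, 0.0888, 0, -0.1177, 0, 0, 0, 0.4, 0.1017, 0, -0.128, 0, 0, 0, 0.4, 0.1151, 0, -0.1377, 0, 0, 0, 0.4, 0.129, 0, -0.1467, 0, 0, 0],
)

```text
time_s: 6.52
position: [0.4781, 0.0722, 0.2146]
tool_rot: [[0.785, 0.423, 0.452], [0.367, -0.906, 0.212], [0.499, -0.0, -0.866]]
ft_force: [0.5, -0.4, -4.5]
grip_width: 0.0323
gripper_force: 30.2
```

Request:
arm_command(
  commands=[0.4, 0.0143, 0, -0.0082, 0, 0, 0, 0.4, 0.029, 0, -0.0158, 0, 0, 0, 0.4, 0.0441, 0, -0.0226, 0, 0, 0, 0.4, 0.0594, 0, -0.0286, 0, 0, 0, 0.4, 0.0751, 0, -0.0339, 0, 0, 0, 0.4, 0.091, 0, -0.0383, 0, 0, 0, 0.4, 0.1071, 0, -0.042, 0, 0, 0, 0.4, 0.1234, 0, -0.0449, 0, 0, 0, 0.4, 0.1398, 0, -0.0469, 0, 0, 0, 0.4, 0.1562, 0, -0.0482, 0, 0, 0, 0.4, 0.1727, 0, -0.0486, 0, 0, 0, 0.4, 0.1727, 0, -0.0486, 0, 0, 0],
)

```text
time_s: 7.52
position: [0.5361, 0.0994, 0.2797]
tool_rot: [[0.783, 0.424, 0.455], [0.367, -0.906, 0.212], [0.502, 0.0, -0.865]]
ft_force: [-4.0, 2.7, 4.2]
grip_width: 0.0318
gripper_force: 30.9
```

Run:
```python
from h import *
S=optics.get_image('side');T=optics.get_image('top')
i=cv2.resize(S['image'][70:210,160:300,::-1],(400,400),interpolation=cv2.INTER_CUBIC)
j=cv2.resize(T['image'][125:225,130:230,::-1],(400,400),interpolation=cv2.INTER_CUBIC)
cv2.imwrite('pics/g4.png',np.hstack([i,j]))
s=env.observe();print(s['position'],s['ft_force'],s['wrist_torque'],s['grip_width'],s['q'])
```

```text
[0.53530834 0.09898263 0.27912772] [-3.5258438   3.08920064  2.11658233] [0.30151132 0.58095037 0.2767738 ] 0.031653607860484524 [-10.65207103   6.96910624  91.07871796  20.08055557  58.36884112
  47.24305128]
```

View pics/g4.png

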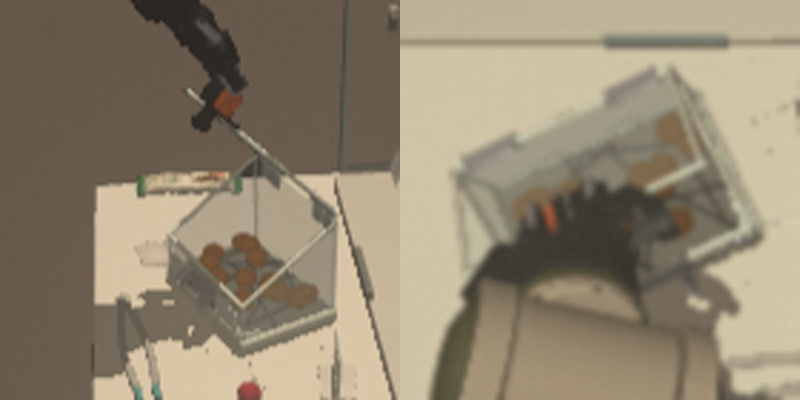

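The lid is at about 1.45 rad, with its edge up at (190,92) in the side crop and the catch held at (225,102). I'll release it and back off.

Request:
arm_command(
  commands=[-1, 0, 0, 0, 0, 0, 0, -1, 0, 0, 0, 0, 0, 0, -1, 0, 0, 0, 0, 0, 0, -1, 0, 0, 0, 0, 0, 0, -1, 0, 0, -0.03, 0, 0, 0, -1, 0, 0, -0.08, 0, 0, 0, -1, 0, 0, -0.15, 0, 0, 0, -1, 0, 0, -0.2, 0, 0, 0, -1, 0, 0, -0.2, 0, 0, 0],
)

```text
time_s: 8.37
position: [0.4895, 0.0765, 0.3706]
tool_rot: [[0.78, 0.422, 0.462], [0.367, -0.906, 0.208], [0.506, 0.007, -0.862]]
ft_force: [0.2, -0.7, 0.8]
grip_width: 0.0851
gripper_force: 0.0
```

Run:
```python
from h import *
s=env.observe();print(s['position'])
a=np.radians(78);RL=Rtool(np.array([0,0,-1.]),np.array([np.sin(a),-np.cos(a),0]))
print(RL)
h=np.array([.4815,-.3717,0])
plan([(h+[0,0,.2],RL),(h+[0,0,.08],RL)])
T=optics.get_image('top')
for b in blobs(mask(T,(5,130,90),(18,255,255)),(320,180,345,210),4):print(b)
m=blobs(mask(T,(5,130,90),(18,255,255)),(150,130,230,215),4)
for b in m:print('lid',b)
```

```text
[0.48947002 0.07647076 0.37057816]
[[ 0.20791169  0.9781476   0.        ]
 [ 0.9781476  -0.20791169  0.        ]
 [ 0.          0.         -1.        ]]
[-0.5144, 0.8034, 0.1001, 0.1203, -0.2335, -0.4303]
[-0.6359, 0.8017, 0.307, 0.1203, -0.2335, -0.4303]
(array([334.28, 197.41]), array([332, 195,   6,   6,  29], dtype=int32))
lid (array([182.73, 176.5 ]), array([179, 171,   9,  12,  64], dtype=int32))
lid (array([165.91, 185.36]), array([162, 178,  10,  14,  64], dtype=int32))
lid (array([199.05, 180.1 ]), array([197, 178,   5,   5,  20], dtype=int32))
lid (array([183.4 , 189.07]), array([182, 187,   4,   5,  15], dtype=int32))
```

Request:
arm_command(
  commands=[-1, -0.514, 0.803, 0.1, 0.12, -0.2335, -0.43, -1, -0.514, 0.803, 0.1, 0.12, -0.2335, -0.43, -1, -0.514, 0.803, 0.1, 0.12, -0.2335, -0.43, -1, -0.514, 0.803, 0.1, 0.12, -0.2335, -0.43, -1, -0.514, 0.803, 0.1, 0.12, -0.2335, -0.43, -1, -0.514, 0.803, 0.1, 0.12, -0.2335, -0.43, -1, -0.514, 0.803, 0.1, 0.12, -0.2335, -0.43, -1, -0.514, 0.803, 0.1, 0.12, -0.2335, -0.43, -1, -0.514, 0.803, 0.1, 0.12, -0.2335, -0.43, -0.4, -0.514, 0.803, 0.1, 0.12, -0.2335, -0.43, -0.4, -0.514, 0.803, 0.1, 0.12, -0.2335, -0.43, -0.4, -0.514, 0.803, 0.1, 0.12, -0.2335, -0.43],
)

```text
time_s: 9.42
position: [0.4797, -0.3732, 0.1899]
tool_rot: [[0.209, 0.978, -0.012], [0.978, -0.209, 0.005], [0.002, -0.013, -1.0]]
ft_force: [0.4, 0.1, -1.2]
grip_width: 0.0597
gripper_force: 0.0
```

Request:
arm_command(
  commands=[-0.4, 0, 0, 0, 0, 0, 0, -0.4, 0, 0, 0, 0, 0, 0],
)

```text
time_s: 9.58
position: [0.4801, -0.3706, 0.1915]
tool_rot: [[0.209, 0.978, -0.011], [0.978, -0.209, 0.005], [0.002, -0.012, -1.0]]
ft_force: [0.5, 0.5, 0.7]
grip_width: 0.0598
gripper_force: 0.0
```

```bash
cat >> h.py <<'E'
a=np.radians(78);RL=Rtool(np.array([0,0,-1.]),np.array([np.sin(a),-np.cos(a),0]));hl=np.array([.4815,-.3717,0])
E
python3 - <<'E'
from h import *
print(env.observe()['position'],env.observe()['tool_rot'])
plan([(hl+[0,0,.1],RL),(hl+[0,0,.06],RL),(hl+[0,0,.025],RL)])
E
```

```text
[ 0.48008358 -0.37059427  0.19151632] [[ 0.2089109   0.97787127 -0.01113637]
 [ 0.9779315  -0.20886764  0.00492797]
 [ 0.00249289 -0.01192011 -0.99992585]]
[-0.002, 0.0054, 0.183, -0.0057, -0.0012, -0.0005]
[-0.0022, 0.0064, 0.263, -0.0057, -0.0012, -0.0005]
[-0.0024, 0.0072, 0.333, -0.0057, -0.0012, -0.0005]
```

Request:
arm_command(
  commands=[-0.4, -0.002, 0.006, 0.08, -0.006, -0.001, 0, -0.4, -0.002, 0.006, 0.16, -0.006, -0.001, 0, -0.4, -0.002, 0.006, 0.24, -0.006, -0.001, 0, -0.4, -0.002, 0.007, 0.29, -0.006, -0.001, 0, -0.4, -0.002, 0.007, 0.32, -0.006, -0.001, 0, -0.4, -0.002, 0.007, 0.334, -0.006, -0.001, 0, -0.4, -0.002, 0.007, 0.334, -0.006, -0.001, 0],
)

```text
time_s: 10.17
position: [0.4822, -0.3699, 0.0257]
tool_rot: [[0.206, 0.979, 0.001], [0.979, -0.206, -0.001], [-0.0, 0.001, -1.0]]
ft_force: [-1.0, 0.1, -0.2]
grip_width: 0.06
gripper_force: 0.0
```

Request:
arm_command(
  commands=[-0.4, 0, 0, 0.006, 0, 0, 0, -0.4, 0, 0, 0.006, 0, 0, 0, -0.4, 0, 0, 0.006, 0, 0, 0],
)

```text
time_s: 10.42
position: [0.4827, -0.3716, 0.0248]
tool_rot: [[0.207, 0.978, 0.004], [0.978, -0.207, -0.004], [-0.003, 0.005, -1.0]]
ft_force: [0.8, 0.6, 0.3]
grip_width: 0.0601
gripper_force: 0.0
```

Request:
arm_command(
  commands=[-0.4, 0, 0, 0.006, 0, 0, 0, -0.4, 0, 0, 0.006, 0, 0, 0, -0.4, 0, 0, 0.006, 0, 0, 0],
)

```text
time_s: 10.67
position: [0.4822, -0.3714, 0.0207]
tool_rot: [[0.207, 0.978, 0.003], [0.978, -0.207, -0.002], [-0.002, 0.003, -1.0]]
ft_force: [-0.4, -0.1, 0.6]
grip_width: 0.0598
gripper_force: 0.0
```

Request:
arm_command(
  commands=[-0.4, 0, 0, 0.006, 0, 0, 0, -0.4, 0, 0, 0.006, 0, 0, 0, -0.4, 0, 0, 0.006, 0, 0, 0],
)

```text
time_s: 10.92
position: [0.4821, -0.3713, 0.0173]
tool_rot: [[0.207, 0.978, 0.002], [0.978, -0.207, -0.002], [-0.001, 0.003, -1.0]]
ft_force: [-0.4, -0.5, -0.5]
grip_width: 0.0596
gripper_force: 0.0
```

Run:
```python
from h import *
S=optics.get_image('side')
i=S['image'][240:310,205:275,::-1]
i=cv2.resize(i,(560,560),interpolation=cv2.INTER_CUBIC);cv2.imwrite('pics/l1.png',i)
s=env.observe();print(s['position'],s['ft_force'])
for z in(-.019,0,.0005):print(z)
# lowest dark pixels of each finger
g=cv2.cvtColor(S['image'],cv2.COLOR_RGB2GRAY)[255:300,210:270]
np.set_printoptions(linewidth=300)
for r in range(0,45): print(255+r,''.join('#' if v<75 else ('+' if v<120 else '.') for v in g[r]))
for y in(-.03,.03): 
  for z in (.0,.012,.022): print(y,z,proj(S,[*(s['position']+y*np.array(s['tool_rot'])[:,1])[:2],z]).round(1))
```

```text
[ 0.48218562 -0.37134685  0.01744793] [ 0.00634236 -0.80840078  0.02043658]
-0.019
0
0.0005
255 ###################++######################.....+###+.......
256 ###################...+++...###############+....####+.......
257 ##################+..........+...+##########+...####+.......
258 #+###############+................###########+######+.......
259 #+###############+................+#################........
260 #+###############+++.........+.....+###############+........
261 #++#############+++++........+......+##############+........
262 #+++++++.#######+++++++......+.......+#############+........
263 #++++++...#######++++++++....++.......+############+........
264 #+++++....###+###++++++++++++++........#######+###+.........
265 #++++.....###+###++++++++++++++++......#####+....++.........
266 #+++......###+###+++++++++++++++++.....#+###+...............
267 +++.......+#++###++++++++++++++++++....+++##+...............
268 +.........+##+###++++++++++++++++++++..+++##+...............
269 +.........+##++##+++++++++++++++++++++.+++##+...............
270 ..........+##++##++++++++++++
[... 1365 characters left out ...]
...............................
292 ++++++++++++++++++++++++++..................................
293 +++++++++++++++++++++++++...................................
294 ++++++++++++++++++++++......................................
295 +++++++++++++++++++++.......................................
296 ++++++++++++++++++++........................................
297 +++++++++++++++++++.........................................
298 ++++++++++++++++++......+...................................
299 ++++++++++++++++............................................
-0.03 0.0 [226.4 280.2]
-0.03 0.012 [226.3 277. ]
-0.03 0.022 [226.1 274.4]
0.03 0.0 [249.3 282.2]
0.03 0.012 [249.3 279. ]
0.03 0.022 [249.2 276.4]
```

Request:
arm_command(
  commands=[-0.05, 0, 0, 0, 0, 0, 0, -0.05, 0, 0, 0, 0, 0, 0, -0.05, 0, 0, 0.006, 0, 0, 0, -0.05, 0, 0, 0.012, 0, 0, 0, -0.05, 0, 0, 0.012, 0, 0, 0],
)

```text
time_s: 11.38
position: [0.482, -0.3711, 0.0108]
tool_rot: [[0.207, 0.978, 0.002], [0.978, -0.207, -0.001], [-0.001, 0.002, -1.0]]
ft_force: [-0.7, 0.7, -0.5]
grip_width: 0.0449
gripper_force: 0.0
```

Request:
arm_command(
  commands=[-0.05, 0, 0, 0.004, 0, 0, 0, -0.05, 0, 0, 0.008, 0, 0, 0, -0.05, 0, 0, 0.008, 0, 0, 0],
)

```text
time_s: 11.63
position: [0.4821, -0.3712, 0.0071]
tool_rot: [[0.207, 0.978, 0.002], [0.978, -0.207, -0.002], [-0.001, 0.002, -1.0]]
ft_force: [0.1, 0.6, 0.6]
grip_width: 0.0449
gripper_force: 0.0
```

Run:
```python
from h import *
S=optics.get_image('side')
s=env.observe();print(s['position'],s['ft_force'],s['grip_width'])
g=cv2.cvtColor(S['image'],cv2.COLOR_RGB2GRAY)[255:295,210:270]
for r in range(0,35): print(255+r,''.join('#' if v<75 else ('+' if v<120 else '.') for v in g[r]))
for y in(-.022,.022):
  for z in (.0,.012,.022): print(y,z,proj(S,[*(s['position']+y*np.array(s['tool_rot'])[:,1])[:2],z]).round(1))
```

```text
[ 0.48216109 -0.37127489  0.00727632] [ 0.13309841 -0.6328489  -0.61744589] 0.04469439801774716
255 +#########+++..+#######################+......++#####+......
256 #+#########+++.+########################......++#####.......
257 #+#########++++#########################......+#####+.......
258 #+##########+++#########################+.....######........
259 #++#################+..++...+###########+....######+........
260 #++#################+........++.#########+...######+........
261 #+++################++.......+..+#########+++######.........
262 #+++###############+++++.....+...#################+.........
263 #++++##############++++++....++..+################..........
264 #++++##############++++++++++++...+##############+..........
265 #+++++++#+.########++++++++++++++..##############...........
266 #+++........+#######++++++++++++++.#############+...........
267 +++..........#######++++++++++++++++############+...........
268 ++...........###+###++++++++++++++++######+.++#+............
269 +...........+###+###++++++++++++++++#####+..................
270 ............+###+###+++++
[... 725 characters left out ...]
++++++++++++++...........
282 ++++++++++++++++++++++++++++++++++++++++++++++++............
283 ++++++++++++++++++++++++++++++++++++++++++++++++............
284 ++++++++++++++++++++++++++++++++++++++++++++++++............
285 ++++++++++++++++++++++++++++++++++++++...+++++++............
286 ++++++++++++++++++++++++++++++++++++.....+++++++............
287 +++++++++++++++++++++++++++++++++++.........................
288 ++++++++++++++++++++++++++++++++............................
289 +++++++++++++++++++++++++++++++.............................
-0.022 0.0 [229.4 280.4]
-0.022 0.012 [229.3 277.3]
-0.022 0.022 [229.2 274.7]
0.022 0.0 [246.2 281.9]
0.022 0.012 [246.2 278.7]
0.022 0.022 [246.1 276.1]
```

Request:
arm_command(
  commands=[-0.05, 0, 0, 0.004, 0, 0, 0, -0.05, 0, 0, 0.009, 0, 0, 0, 0.2, 0, 0, 0.009, 0, 0, 0, 0.3, 0, 0, 0.009, 0, 0, 0, 0.5, 0, 0, 0.009, 0, 0, 0, 0.6, 0, 0, 0.009, 0, 0, 0, 0.6, 0, 0, 0.009, 0, 0, 0, 0.6, 0, 0, 0.009, 0, 0, 0],
  newtons=20,
)

```text
time_s: 12.35
position: [0.4823, -0.3714, 0.0031]
tool_rot: [[0.207, 0.978, 0.003], [0.978, -0.207, -0.002], [-0.002, 0.003, -1.0]]
ft_force: [-0.2, 0.4, 0.1]
grip_width: 0.0225
gripper_force: 17.6
```

The width settled at 22.5 mm with force on the pads, so the head is held. Now I'll lift and plan the carry.

Request:
arm_command(
  commands=[0.6, 0, 0, -0.03, 0, 0, 0, 0.6, 0, 0, -0.1, 0, 0, 0, 0.6, 0, 0, -0.18, 0, 0, 0, 0.6, 0, 0, -0.26, 0, 0, 0, 0.6, 0, 0, -0.34, 0, 0, 0, 0.6, 0, 0, -0.42, 0, 0, 0, 0.6, 0, 0, -0.42, 0, 0, 0, 0.6, 0, 0, -0.42, 0, 0, 0],
)

```text
time_s: 13.02
position: [0.4822, -0.3714, 0.2154]
tool_rot: [[0.207, 0.978, 0.006], [0.978, -0.207, -0.006], [-0.004, 0.007, -1.0]]
ft_force: [0.7, 0.1, -1.8]
grip_width: 0.0223
gripper_force: 17.7
```

```bash
cat >> h.py <<'E'
t=np.radians(27);zp=np.sin(t)*bx-np.cos(t)*bz;RP=Rtool(zp,np.cross(zp,by))
hp=C-.015*bx+.04*by+.066*bz; TP=hp+.009*zp   # place TCP
E
python3 - <<'E'
from h import *
s=env.observe();print(s['position'],s['grip_width'],s['gripper_force']);print(RP,np.linalg.det(RP),TP)
plan([(TP-.15*zp,RP),(TP-.05*zp,RP),(TP,RP)])
T=optics.get_image('top');S=optics.get_image('side')
for d in(T,S):
  for b in blobs(mask(d,(5,130,90),(18,255,255)),(210,150,345,300),6):print(b)
print(proj(T,s['position']),proj(S,s['position']))
E
```

```text
[ 0.48216594 -0.37139208  0.21535861] 0.02228914098449329 17.666049893014133
[[-0.42261826  0.80752615  0.41145513]
 [ 0.90630779  0.37655563  0.19186468]
 [ 0.          0.4539905  -0.89100652]] 1.0 [0.51920375 0.13413982 0.05798094]
[0.9228, -0.2463, 0.0416, -0.2145, 0.0757, -0.3014]
[0.9782, -0.175, 0.22, -0.2145, 0.0757, -0.3014]
[1.0059, -0.1394, 0.3093, -0.2145, 0.0757, -0.3014]
(array([235.  , 216.86]), array([234, 215,   3,   4,   7], dtype=int32))
(array([337.25, 278.08]), array([335, 276,   6,   6,  12], dtype=int32))
(array([289.4, 288.6]), array([288, 287,   4,   4,  15], dtype=int32))
(array([296.91, 293.57]), array([293, 287,   9,  13,  68], dtype=int32))
(array([284.  , 293.97]), array([280, 288,  10,  12,  71], dtype=int32))
[347.68792661 194.35679853] [235.92162355 218.28604472]
```

Request:
arm_command(
  commands=[0.6, 0.923, -0.246, 0.0416, -0.2145, 0.0757, -0.3014, 0.6, 0.923, -0.246, 0.0416, -0.2145, 0.0757, -0.3014, 0.6, 0.923, -0.246, 0.0416, -0.2145, 0.0757, -0.3014, 0.6, 0.923, -0.246, 0.0416, -0.2145, 0.0757, -0.3014, 0.6, 0.923, -0.246, 0.0416, -0.2145, 0.0757, -0.3014, 0.6, 0.923, -0.246, 0.0416, -0.2145, 0.0757, -0.3014, 0.6, 0.923, -0.246, 0.0416, -0.2145, 0.0757, -0.3014, 0.6, 0.923, -0.246, 0.0416, -0.2145, 0.0757, -0.3014, 0.6, 0.923, -0.246, 0.0416, -0.2145, 0.0757, -0.3014, 0.6, 0.923, -0.246, 0.0416, -0.2145, 0.0757, -0.3014, 0.6, 0.923, -0.246, 0.0416, -0.2145, 0.0757, -0.3014, 0.6, 0.923, -0.246, 0.0416, -0.2145, 0.0757, -0.3014],
)

```text
time_s: 14.12
position: [0.4549, 0.1097, 0.1896]
tool_rot: [[-0.425, 0.81, 0.405], [0.905, 0.376, 0.197], [0.008, 0.45, -0.893]]
ft_force: [-0.1, -0.2, -0.3]
grip_width: 0.0223
gripper_force: 17.7
```

Request:
arm_command(
  commands=[0.6, 0, 0, 0, 0, 0, 0, 0.6, 0, 0, 0, 0, 0, 0],
)

```text
time_s: 14.28
position: [0.4562, 0.1071, 0.19]
tool_rot: [[-0.425, 0.809, 0.406], [0.905, 0.377, 0.197], [0.006, 0.451, -0.893]]
ft_force: [0.6, -0.7, 0.3]
grip_width: 0.0223
gripper_force: 17.6
```

Run:
```python
from h import *
s=env.observe();print(s['position'],s['grip_width'],s['gripper_force'],s['q'])
plan([(TP-.15*zp,RP),(TP-.05*zp,RP),(TP,RP)])
```

```text
[0.45623788 0.10705025 0.1899825 ] 0.02228131819351183 17.62530333828181 [-10.68257364   5.38674747 108.13678457  21.7119207   46.5012148
 -48.01646982]
[-0.0041, 0.0022, -0.0026, -0.0018, -0.0032, -0.0003]
[-0.0054, 0.003, 0.1974, -0.0018, -0.0032, -0.0003]
[-0.0061, 0.0033, 0.2974, -0.0018, -0.0032, -0.0003]
```

Request:
arm_command(
  commands=[0.6, -0.005, 0.003, 0.05, -0.002, -0.003, 0, 0.6, -0.005, 0.003, 0.1, -0.002, -0.003, 0, 0.6, -0.005, 0.003, 0.15, -0.002, -0.003, 0, 0.6, -0.005, 0.003, 0.2, -0.002, -0.003, 0, 0.6, -0.005, 0.003, 0.24, -0.002, -0.003, 0, 0.6, -0.005, 0.003, 0.27, -0.002, -0.003, 0, 0.6, -0.005, 0.003, 0.27, -0.002, -0.003, 0, 0.6, -0.005, 0.003, 0.27, -0.002, -0.003, 0],
)

```text
time_s: 14.95
position: [0.5143, 0.1296, 0.0706]
tool_rot: [[-0.419, 0.809, 0.412], [0.908, 0.373, 0.191], [0.001, 0.454, -0.891]]
ft_force: [0.4, -1.2, 1.6]
grip_width: 0.0223
gripper_force: 17.7
```

Run:
```python
from h import *
s=env.observe();print(s['position'],TP,s['ft_force'])
S=optics.get_image('side')
cv2.imwrite('pics/pl.png',cv2.resize(S['image'][70:210,160:300,::-1],(600,600),interpolation=cv2.INTER_CUBIC))
```

```text
[0.51432529 0.12959015 0.0705749 ] [0.51920375 0.13413982 0.05798094] [ 0.35300087 -1.17923382  1.60105397]
```

View pics/pl.png

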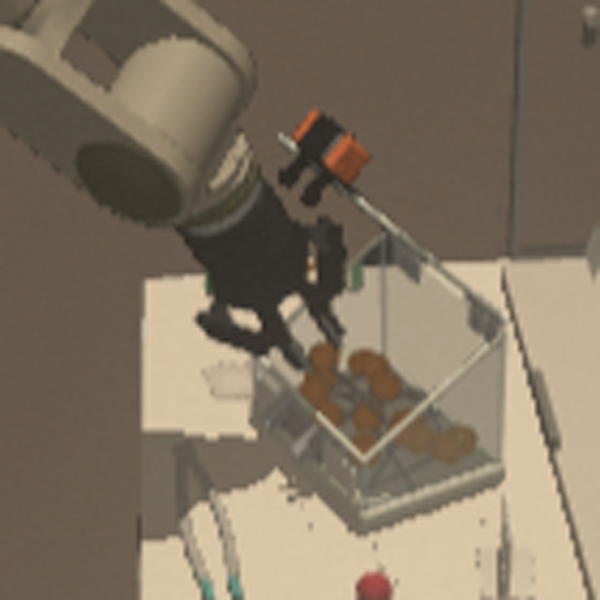

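The last view shows the fingers inside the bin, under the raised lid, with the head at about (323,352) near the bed and clear of the walls. I'll lower it in small steps, watching the force.

Request:
arm_command(
  commands=[0.6, 0, 0, 0.008, 0, 0, 0, 0.6, 0, 0, 0.016, 0, 0, 0, 0.6, 0, 0, 0.016, 0, 0, 0],
)

```text
time_s: 15.25
position: [0.518, 0.132, 0.0644]
tool_rot: [[-0.42, 0.807, 0.415], [0.908, 0.374, 0.191], [-0.001, 0.457, -0.89]]
ft_force: [0.7, -0.0, -0.7]
grip_width: 0.0222
gripper_force: 17.7
```

Request:
arm_command(
  commands=[0.6, 0, 0, 0.006, 0, 0, 0, 0.6, 0, 0, 0.012, 0, 0, 0, 0.6, 0, 0, 0.012, 0, 0, 0],
)

```text
time_s: 15.5
position: [0.5204, 0.1334, 0.0587]
tool_rot: [[-0.42, 0.807, 0.414], [0.908, 0.374, 0.191], [-0.001, 0.456, -0.89]]
ft_force: [-0.3, -0.5, -0.8]
grip_width: 0.022
gripper_force: 17.7
```

Request:
arm_command(
  commands=[0.6, 0, 0, 0.006, 0, 0, 0, 0.6, 0, 0, 0.01, 0, 0, 0, 0.6, 0, 0, 0.01, 0, 0, 0],
)

```text
time_s: 15.75
position: [0.5224, 0.1344, 0.0542]
tool_rot: [[-0.42, 0.808, 0.414], [0.908, 0.374, 0.191], [-0.0, 0.456, -0.89]]
ft_force: [-0.2, -0.3, -0.8]
grip_width: 0.0225
gripper_force: 17.7
```

Request:
arm_command(
  commands=[0.6, 0, 0, 0.004, 0, 0, 0, 0.6, 0, 0, 0.008, 0, 0, 0, 0.6, 0, 0, 0.008, 0, 0, 0],
)

```text
time_s: 16.0
position: [0.5241, 0.1351, 0.0507]
tool_rot: [[-0.42, 0.808, 0.414], [0.908, 0.374, 0.191], [-0.0, 0.456, -0.89]]
ft_force: [-0.5, -0.1, -0.3]
grip_width: 0.0222
gripper_force: 17.7
```

Request:
arm_command(
  commands=[0.6, 0, 0, 0.004, 0, 0, 0, 0.6, 0, 0, 0.007, 0, 0, 0, 0.6, 0, 0, 0.007, 0, 0, 0],
)

```text
time_s: 16.25
position: [0.5256, 0.1358, 0.0476]
tool_rot: [[-0.42, 0.808, 0.414], [0.908, 0.374, 0.191], [-0.001, 0.456, -0.89]]
ft_force: [-0.7, -0.5, -0.1]
grip_width: 0.0226
gripper_force: 17.7
```

Request:
arm_command(
  commands=[0.3, 0, 0, 0, 0, 0, 0, 0.2, 0, 0, 0, 0, 0, 0, 0.1, 0, 0, 0, 0, 0, 0, 0.1, 0, 0, 0, 0, 0, 0, 0.1, 0, 0, -0.02, 0, 0, 0, 0.1, 0, 0, -0.06, 0, 0, 0, 0.1, 0, 0, -0.12, 0, 0, 0, 0.1, 0, 0, -0.2, 0, 0, 0, 0, 0, 0, -0.28, 0, 0, 0, -0.5, 0, 0, -0.34, 0, 0, 0, -1, 0, 0, -0.34, 0, 0, 0],
)

```text
time_s: 17.17
position: [0.4548, 0.1024, 0.2046]
tool_rot: [[-0.419, 0.804, 0.423], [0.908, 0.374, 0.189], [-0.007, 0.463, -0.886]]
ft_force: [0.3, 0.1, 0.7]
grip_width: 0.0657
gripper_force: 0.0
```

Run:
```python
from h import *
s=env.observe();print(s['position'],s['ft_force'],s['grip_width'])
T=optics.get_image('top');S=optics.get_image('side')
P0=np.array([.53531,.09898,.27913])
for n,d,r in(('T',T,(140,130,240,230)),('S',S,(190,80,290,200))):
  for b in blobs(mask(d,(5,130,90),(18,255,255)),r,5):
    u=b[0];i=d['image'][int(round(u[1])),int(round(u[0]))];print(n,b[0],b[1],i)
print('exp head',proj(T,hp-[0,0,.005]),proj(S,hp-[0,0,.005]))
plan([(P0-.10*RC[:,2],RC),(P0,RC)])
```

```text
[0.45478075 0.10237169 0.20462784] [0.29980584 0.09801476 0.74800964] 0.06574617560426721
T [182.51 176.12] [179 170   9  13  59] [165  89  55]
T [165.42 184.65] [162 177   9  15  65] [178  95  59]
T [198.69 180.92] [197 180   5   3  13] [108  78  51]
T [183.25 189.08] [182 187   4   5  12] [107  77  49]
S [231.45  98.2 ] [229  95   6   8  20] [172  91  55]
S [240.96 106.18] [236 101  11  11  72] [112  65  43]
S [247.26 156.67] [242 153  10  10  42] [106  77  54]
S [233.28 159.  ] [231 156   6   7  25] [116  84  57]
S [240.5  159.25] [238 157   6   5  20] [119  85  56]
S [236.33 165.5 ] [235 164   3   4   6] [118  85  58]
S [246.11 166.44] [245 165   3   4   9] [118  86  57]
exp head [175.33501449 186.18943788] [236.67257934 155.84106168]
[-0.0758, 0.1896, -0.2742, -0.0162, 0.0194, 0.7488]
[-0.075, 0.1991, -0.0744, -0.0162, 0.0194, 0.7488]
```

Request:
arm_command(
  commands=[-1, 0, 0, -0.08, 0, 0, 0.05, -1, 0, 0, -0.16, 0, 0, 0.1, -1, 0, 0, -0.24, 0, 0, 0.16, -1, 0, 0, -0.3, 0, 0, 0.22, -1, -0.076, 0.19, -0.33, -0.016, 0.019, 0.749, -1, -0.076, 0.19, -0.33, -0.016, 0.019, 0.749, -1, -0.076, 0.19, -0.33, -0.016, 0.019, 0.749, -1, -0.076, 0.19, -0.33, -0.016, 0.019, 0.749, -1, -0.076, 0.19, -0.33, -0.016, 0.019, 0.749, -1, -0.076, 0.19, -0.33, -0.016, 0.019, 0.749, -1, -0.076, 0.19, -0.33, -0.016, 0.019, 0.749, -1, -0.076, 0.19, -0.33, -0.016, 0.019, 0.749],
)

```text
time_s: 18.27
position: [0.4797, 0.0728, 0.3875]
tool_rot: [[0.742, 0.504, 0.443], [0.459, -0.863, 0.213], [0.489, 0.045, -0.871]]
ft_force: [-0.6, -0.4, 0.0]
grip_width: 0.0856
gripper_force: 0.0
```

Request:
arm_command(
  commands=[-1, 0, 0, 0, 0, 0, 0.1, -1, 0, 0, 0, 0, 0, 0.1, -1, 0, 0, 0, 0, 0, 0.1, -1, 0, 0, 0, 0, 0, 0.1],
)

```text
time_s: 18.6
position: [0.4796, 0.0728, 0.3881]
tool_rot: [[0.827, 0.346, 0.444], [0.278, -0.937, 0.213], [0.489, -0.053, -0.871]]
ft_force: [0.5, 0.4, 0.5]
grip_width: 0.0851
gripper_force: 0.0
```

Run:
```python
from h import *
s=env.observe();print(s['position'],s['ft_force'],s['grip_width'])
T=optics.get_image('top');S=optics.get_image('side')
P0=np.array([.53531,.09898,.27913])
S0=pickle.load(open('side0.pkl','rb'));T0=pickle.load(open('top0.pkl','rb'))
print('lolly rgb',S0['image'][278,238],T0['image'][197,334])
for b in blobs(mask(S,(5,130,90),(18,255,255)),(190,80,290,200),5): print('S',b[0],b[1],S['image'][int(b[0][1]),int(b[0][0])])
for n,d in(('T',T),('S',S)):
  u,v=proj(d,hp-[0,0,.005]).round().astype(int);print(n,u,v);print(d['image'][v-5:v+6,u-6:u+7,0])
  u,v=proj(d,hl+[0,0,.012]).round().astype(int);print('old',d['image'][v,u])
plan([(P0-.10*RC[:,2],RC),(P0,RC)])
```

```text
[0.47956075 0.07277453 0.38811729] [0.50056866 0.406811   0.46217381] 0.08514138891829805
lolly rgb [194 131  79] [194 127  72]
S [231.45  98.2 ] [229  95   6   8  20] [171  91  55]
S [240.97 106.11] [236 101  11  11  71] [127  73  48]
S [242.67 154.5 ] [242 153   2   4   6] [109  79  53]
S [246.38 154.44] [245 152   5   6  16] [115  83  55]
S [233.24 159.04] [231 156   6   7  25] [114  82  54]
S [249.19 159.19] [248 157   4   5  16] [115  83  55]
S [240.68 159.53] [238 158   6   5  19] [117  83  55]
S [236.5 166. ] [235 165   4   3   6] [116  84  56]
S [246.   166.29] [245 165   3   4   7] [117  85  58]
T 175 186
[[ 70  63  65  60  61  60  61  60  60  61  68  82  97]
 [ 74  62  59  59  61  60  60  60  59  57  60  69  83]
 [ 82  67  60  61  60  60  59  60  60  59  58  62  69]
 [ 93  73  61  60  59  60  60  58  59  58  55  60  68]
 [107  82  65  61  59  59  58  57  58  58  61  64  74]
 [119  95  74  63  57  59  58  60  62  69  76  79  90]
 [135 106  79  61  58  58  59  65  79  94 102 100 101]
 [150 113  80  63  58  63  71  84  93 107 112 105 103]
 [139 106  86  69  62  68  86  95  98 
[... 183 characters left out ...]
79 178 179 178 178 165 154]
 [178 178 178 178 179 178 178 178 179 177 163 126 121]
 [177 178 179 178 177 178 178 178 178 176 132 106 112]
 [177 177 177 163 164 178 178 178 178 175 116 109 115]
 [176 154 142 129 130 149 167 177 177 175 118 109 113]
 [154 121 113 113 111 117 133 159 151 139 112 106 108]
 [119 108 110 111 111 112 109 122 117 110 109 107 105]
 [106 107 111 110 108 108 108 105 111 116 114 112 109]
 [109 112 114 112 107 104 103 110 114 117 119 115 111]
 [111 115 118 114 110 105  94 109 113 117 119 115 112]
 [112 115 117 115 111 106  93 106 112 114 114 113 108]]
old [216 197 166]
[-0.0022, 0.0001, 0.0514, -0.0021, 0.0041, -0.0466]
[-0.0005, 0.0009, 0.2514, -0.0021, 0.0041, -0.0466]
```

Run:
```python
from h import *
S=optics.get_image('side')
a=cv2.imread('pics/g4.png')[:,:400];b=cv2.resize(S['image'][70:210,160:300,::-1],(400,400),interpolation=cv2.INTER_CUBIC)
d=cv2.absdiff(cv2.GaussianBlur(a,(5,5),0),cv2.GaussianBlur(b,(5,5),0)).max(2);d[:165]=0
m=(d>18).astype(np.uint8)*255
for c,s in blobs(m,(160,165,345,345),40):
    uv=(160-.5+c[0]/2.857,70-.5+c[1]/2.857);w=plane(S,uv,.058)-C
    print(c,s,'rgb',a[int(c[1]),int(c[0]),::-1],b[int(c[1]),int(c[0]),::-1],'bin',(bx@w).round(3),(by@w).round(3))
```

```text
[181.91 246.41] [176 240  13  14  86] rgb [122 115  98] [186 180 152] bin -0.052 0.068
[233.26 256.91] [224 247  20  19 250] rgb [109 102  88] [118  85  56] bin -0.011 0.017
[179.9  276.01] [174 269  12  14 108] rgb [102  95  87] [148 140 129] bin -0.083 0.013
[215.17 279.39] [210 274  11  12  75] rgb [113 104  88] [186 177 148] bin -0.052 -0.013
[202.17 293.59] [195 283  16  21 133] rgb [94 88 80] [142 134 123] bin -0.078 -0.031
[178.68 321.71] [ 160  288   55   57 1767] rgb [117 106  90] [214 193 163] bin -0.126 -0.066
```

A new orange blob has appeared inside the bin, at bin x -11 mm, y +17 mm, so the lollipop lies there. Next I'll re-grip the catch where I left it.

Request:
arm_command(
  commands=[-1, -0.002, 0, 0.05, -0.002, 0.004, -0.047, -1, -0.001, 0.001, 0.1, -0.002, 0.004, -0.047, -1, -0.001, 0.001, 0.15, -0.002, 0.004, -0.047, -1, -0.001, 0.001, 0.19, -0.002, 0.004, -0.047, -1, -0.001, 0.001, 0.22, -0.002, 0.004, -0.047, -1, -0.001, 0.001, 0.24, -0.002, 0.004, -0.047, -1, -0.001, 0.001, 0.251, -0.002, 0.004, -0.047, -1, -0.001, 0.001, 0.251, -0.002, 0.004, -0.047],
)

```text
time_s: 19.42
position: [0.5351, 0.0989, 0.2791]
tool_rot: [[0.785, 0.422, 0.453], [0.365, -0.907, 0.211], [0.5, -0.001, -0.866]]
ft_force: [-0.3, -0.3, -0.1]
grip_width: 0.0854
gripper_force: 0.0
```

Request:
arm_command(
  commands=[-0.1, 0, 0, 0, 0, 0, 0, 0, 0, 0, 0, 0, 0, 0, 0.1, 0, 0, 0, 0, 0, 0, 0.2, 0, 0, 0, 0, 0, 0, 0.4, 0, 0, 0, 0, 0, 0, 0.4, 0, 0, 0, 0, 0, 0, 0.4, 0, 0, 0, 0, 0, 0],
  newtons=30,
)

```text
time_s: 20.0
position: [0.535, 0.0988, 0.2819]
tool_rot: [[0.783, 0.422, 0.457], [0.365, -0.907, 0.211], [0.503, 0.001, -0.864]]
ft_force: [-7.9, -0.2, 9.8]
grip_width: 0.0318
gripper_force: 28.7
```

Run:
```python
from h import *
s=env.observe();p=s['position'];print(p,s['grip_width'],s['gripper_force'],s['ft_force'])
q0=np.array([.4712,.0690,.0708])
# effective angle at this pose
H=HG+q0-catch(0);r=p-H;a0=q0-H
ang=lambda v:np.arctan2(v[2],-(bx@v));th=ang(r)-ang(a0);print('theta',th,np.linalg.norm(r),np.linalg.norm(a0))
plan([(q0+catch(t)-catch(0),RC) for t in np.arange(1.40,-.04,-.05)])
```

```text
[0.53497801 0.09878267 0.281875  ] 0.0317610335217021 28.704667389392853 [-7.91518051 -0.15776489  9.80128478]
theta 1.4643377230676158 0.16762030751348034 0.16521501142450715
[-0.0213, 0.0001, 0.0051, 0.0009, -0.0016, -0.0001]
[-0.0378, 0.0001, 0.0063, 0.0009, -0.0016, -0.0001]
[-0.0542, 0.0001, 0.0083, 0.0009, -0.0016, -0.0001]
[-0.0705, 0.0001, 0.0111, 0.0009, -0.0016, -0.0001]
[-0.0866, 0.0001, 0.0147, 0.0009, -0.0016, -0.0001]
[-0.1025, 0.0001, 0.0191, 0.0009, -0.0016, -0.0001]
[-0.1182, 0.0001, 0.0243, 0.0009, -0.0016, -0.0001]
[-0.1336, 0.0001, 0.0303, 0.0009, -0.0016, -0.0001]
[-0.1487, 0.0, 0.0371, 0.0009, -0.0016, -0.0001]
[-0.1634, 0.0, 0.0446, 0.0009, -0.0016, -0.0001]
[-0.1777, 0.0, 0.0528, 0.0009, -0.0016, -0.0001]
[-0.1916, 0.0, 0.0617, 0.0009, -0.0016, -0.0001]
[-0.2051, -0.0, 0.0713, 0.0009, -0.0016, -0.0001]
[-0.218, -0.0, 0.0816, 0.0009, -0.0016, -0.0001]
[-0.2304, -0.0, 0.0925, 0.0009, -0.0016, -0.0001]
[-0.2423, -0.0001, 0.104, 0.0009, -0.0016, -0.0001]
[-0.2535, -0.0001, 0.1161, 0.0009, -0.0016, -0.0001]
[-0.2642, -0.0001, 0.1288, 0.0009, -0.0016, -0.0001]
[-0.2741, -0.0001, 0.1419, 0.0009, -0.0016, -0.0001]
[-0.2835, -0.0001, 0.1555, 0.0009, -0.0016, -0.0001]
[-0.2921, -0.0002, 0.1696, 0.0009, -0.0016, -0.0001]
[-0.3, -0.0002, 0.1841, 0.0009, -0.0016, -0.0001]
[-0.3072, -0.0002, 0.199, 0.0009, -0.0016, -0.0001]
[-0.3136, -0.0002, 0.2142, 0.0009, -0.0016, -0.0001]
[-0.3193, -0.0003, 0.2297, 0.0009, -0.0016, -0.0001]
[-0.3242, -0.0003, 0.2455, 0.0009, -0.0016, -0.0001]
[-0.3283, -0.0003, 0.2615, 0.0009, -0.0016, -0.0001]
[-0.3315, -0.0004, 0.2777, 0.0009, -0.0016, -0.0001]
[-0.334, -0.0004, 0.2941, 0.0009, -0.0016, -0.0001]
```

Request:
arm_command(
  commands=[0.4, -0.021, 0, 0, 0, 0, 0, 0.4, -0.038, 0, 0.0015, 0, 0, 0, 0.4, -0.054, 0, 0.0035, 0, 0, 0, 0.4, -0.0705, 0, 0.006, 0, 0, 0, 0.4, -0.0866, 0, 0.01, 0, 0, 0, 0.4, -0.1025, 0, 0.014, 0, 0, 0, 0.4, -0.118, 0, 0.0195, 0, 0, 0, 0.4, -0.1336, 0, 0.0255, 0, 0, 0, 0.4, -0.1487, 0, 0.032, 0, 0, 0, 0.4, -0.1634, 0, 0.0395, 0, 0, 0, 0.4, -0.1777, 0, 0.048, 0, 0, 0, 0.4, -0.1916, 0, 0.057, 0, 0, 0],
)

```text
time_s: 21.0
position: [0.4724, 0.0695, 0.2066]
tool_rot: [[0.785, 0.421, 0.454], [0.365, -0.907, 0.211], [0.501, 0.0, -0.866]]
ft_force: [1.6, -1.4, 0.6]
grip_width: 0.0311
gripper_force: 30.5
```

Request:
arm_command(
  commands=[0.4, -0.0135, 0, 0.0095, 0, 0, 0, 0.4, -0.0265, 0, 0.02, 0, 0, 0, 0.4, -0.039, 0, 0.031, 0, 0, 0, 0.4, -0.0507, 0, 0.0423, 0, 0, 0, 0.4, -0.062, 0, 0.0544, 0, 0, 0, 0.4, -0.0726, 0, 0.067, 0, 0, 0, 0.4, -0.0825, 0, 0.08, 0, 0, 0, 0.4, -0.092, 0, 0.0938, 0, 0, 0, 0.4, -0.1005, 0, 0.108, 0, 0, 0, 0.4, -0.1084, 0, 0.1224, 0, 0, 0, 0.4, -0.1156, 0, 0.1373, 0, 0, 0, 0.4, -0.122, 0, 0.1525, 0, 0, 0],
)

```text
time_s: 22.0
position: [0.4593, 0.0634, 0.1099]
tool_rot: [[0.785, 0.421, 0.454], [0.365, -0.907, 0.21], [0.5, 0.0, -0.866]]
ft_force: [-0.5, -1.3, 1.6]
grip_width: 0.0315
gripper_force: 32.1
```

Run:
```python
from h import *
s=env.observe();p=s['position'];print(p,s['grip_width'],s['gripper_force'],s['ft_force'])
q0=np.array([.4712,.0690,.0708])
H=HG+q0-catch(0);r=p-H;a0=q0-H
ang=lambda v:np.arctan2(v[2],-(bx@v));th=ang(r)-ang(a0);print('theta',th,np.linalg.norm(r))
plan([(q0+catch(t)-catch(0),RC) for t in np.arange(.2,-.04,-.05)])
```

```text
[0.45929837 0.06335671 0.10987191] 0.03145516039750596 32.088046073913574 [-0.50317529 -1.29920164  1.60366488]
theta 0.2484607977153714 0.16717261594173363
[-0.0018, -0.0002, 0.0165, 0.0006, -0.0001, -0.0007]
[-0.0066, -0.0002, 0.0323, 0.0006, -0.0001, -0.0007]
[-0.0106, -0.0002, 0.0483, 0.0006, -0.0001, -0.0007]
[-0.0139, -0.0002, 0.0645, 0.0006, -0.0001, -0.0007]
[-0.0163, -0.0002, 0.0808, 0.0006, -0.0001, -0.0007]
```

Request:
arm_command(
  commands=[0.4, -0.003, 0, 0.0165, 0, 0, 0, 0.4, -0.0066, 0, 0.0323, 0, 0, 0, 0.4, -0.0106, 0, 0.0483, 0, 0, 0, 0.4, -0.0139, 0, 0.0645, 0, 0, 0, 0.4, -0.016, 0, 0.081, 0, 0, 0, 0.4, -0.016, 0, 0.084, 0, 0, 0, 0.4, -0.016, 0, 0.084, 0, 0, 0],
)

```text
time_s: 22.58
position: [0.4719, 0.0692, 0.071]
tool_rot: [[0.784, 0.421, 0.456], [0.365, -0.907, 0.209], [0.501, 0.002, -0.865]]
ft_force: [-19.3, -9.8, 31.1]
grip_width: 0.0316
gripper_force: 39.6
```

Request:
arm_command(
  commands=[0.4, 0, 0, -0.003, 0, 0, 0, 0.3, 0, 0, -0.004, 0, 0, 0, 0, 0, 0, -0.004, 0, 0, 0, -1, 0, 0, -0.004, 0, 0, 0, -1, 0, 0, -0.004, 0, 0, 0, -1, 0, 0, -0.004, 0, 0, 0, -1, 0, 0, -0.004, 0, 0, 0, -1, 0, 0, -0.05, 0, 0, 0, -1, 0, 0, -0.12, 0, 0, 0, -1, 0, 0, -0.2, 0, 0, 0, -1, 0, 0, -0.28, 0, 0, 0, -1, 0, 0, -0.3, 0, 0, 0],
)

```text
time_s: 23.58
position: [0.4033, 0.0372, 0.204]
tool_rot: [[0.783, 0.421, 0.458], [0.366, -0.907, 0.208], [0.503, 0.005, -0.864]]
ft_force: [1.0, -0.8, 0.6]
grip_width: 0.0856
gripper_force: 0.0
```

Run:
```python
from h import *
s=env.observe();print(s['position'],s['ft_force'],s['grip_width'])
T=optics.get_image('top');S=optics.get_image('side')
for n,d,r in(('T',T,(180,190,210,215)),('S',S,(214,154,234,174))):
  for b in blobs(mask(d,(5,130,90),(18,255,255)),r,6):print(n,b[0],b[1])
S0=pickle.load(open('side0.pkl','rb'));T0=pickle.load(open('top0.pkl','rb'))
for d,e,r in((S0,S,(200,110,290,330)),(T0,T,(90,130,400,230))):
  m=(cv2.absdiff(d['image'],e['image']).max(2)>30).astype(np.uint8)*255
  for b in blobs(m,r,6):print('diff',b[0],b[1])
```

```text
[0.40329283 0.03718248 0.20404172] [ 0.98230189 -0.81141417  0.64701401] 0.0855970836980866
T [201.26 199.63] [199 195   6  10  38]
T [189.24 204.76] [187 200   6  10  33]
S [218.5 158.5] [216 156   6   6  16]
S [225.62 165.92] [221 162  10   9  53]
diff [201.64 134.3 ] [200 126   6  14  44]
diff [224.59 164.45] [221 162   8   7  22]
diff [228.62 169.  ] [227 167   5   5   8]
diff [200.91 198.36] [200 197   3   4  11]
diff [236.83 285.1 ] [232 274  12  35 148]
diff [177.25 183.88] [176 183   4   3   8]
diff [339.96 198.59] [330 193  31  11 102]
diff [204.86 200.1 ] [202 195   7  11  21]
diff [200.09 200.27] [199 197   4   7  11]
diff [186.88 205.75] [185 202   5   8  16]
diff [190.55 205.73] [189 203   4   6  11]
diff [219.4  225.11] [210 218  22  12 139]
```

The buttons sit about 2.5 px closer together than at the start (13.1 against 15.5). That is roughly 4 mm in on each side, so the teeth aren't hooked yet. I'll close the fingers and push the catch down.

Request:
arm_command(
  commands=[1, 0, 0, 0, 0, 0, 0, 1, 0, 0, 0, 0, 0, 0, 1, 0, 0, 0, 0, 0, 0, 1, 0, 0, 0, 0, 0, 0, 1, 0, 0, 0, 0, 0, 0, 1, 0, 0, 0, 0, 0, 0],
)

```text
time_s: 24.18
position: [0.4042, 0.0381, 0.1998]
tool_rot: [[0.785, 0.422, 0.453], [0.365, -0.907, 0.212], [0.5, -0.001, -0.866]]
ft_force: [-0.4, 0.4, 0.4]
grip_width: 0.0119
gripper_force: 0.0
```

Run:
```python
from h import *
s=env.observe();print(s['position'],s['grip_width'])
q0=np.array([.4712,.0690,.0708])
plan([(q0-.045*RC[:,2],RC),(q0-.025*RC[:,2],RC),(q0-.012*RC[:,2],RC)])
```

```text
[0.4041916  0.03810723 0.19975651] 0.011899956237898315
[-0.0012, 0.0007, 0.2071, -0.0002, -0.0, -0.0007]
[-0.0012, 0.0007, 0.2471, -0.0002, -0.0, -0.0007]
[-0.0012, 0.0007, 0.2731, -0.0002, -0.0, -0.0007]
```

Request:
arm_command(
  commands=[1, -0.001, 0, 0.08, 0, 0, 0, 1, -0.001, 0, 0.15, 0, 0, 0, 1, -0.001, 0, 0.2, 0, 0, 0, 1, -0.001, 0, 0.22, 0, 0, 0, 1, -0.001, 0, 0.23, 0, 0, 0, 1, -0.001, 0, 0.23, 0, 0, 0],
)

```text
time_s: 24.68
position: [0.456, 0.0623, 0.0996]
tool_rot: [[0.786, 0.422, 0.452], [0.365, -0.907, 0.212], [0.5, -0.001, -0.866]]
ft_force: [-0.7, -0.2, 0.4]
grip_width: 0.0002
gripper_force: 0.0
```

Request:
arm_command(
  commands=[1, 0, 0, 0.005, 0, 0, 0, 1, 0, 0, 0.01, 0, 0, 0, 1, 0, 0, 0.01, 0, 0, 0],
)

```text
time_s: 24.93
position: [0.4584, 0.0629, 0.0965]
tool_rot: [[0.785, 0.421, 0.455], [0.365, -0.907, 0.211], [0.501, 0.001, -0.865]]
ft_force: [0.1, -0.1, -0.1]
grip_width: 0.0
gripper_force: 0.0
```

Request:
arm_command(
  commands=[1, 0, 0, 0.005, 0, 0, 0, 1, 0, 0, 0.01, 0, 0, 0, 1, 0, 0, 0.01, 0, 0, 0],
)

```text
time_s: 25.18
position: [0.4606, 0.0641, 0.0917]
tool_rot: [[0.785, 0.421, 0.454], [0.365, -0.907, 0.211], [0.501, -0.0, -0.866]]
ft_force: [0.5, -0.8, 0.3]
grip_width: 0.0004
gripper_force: 0.0
```

Request:
arm_command(
  commands=[1, 0, 0, 0.004, 0, 0, 0, 1, 0, 0, 0.008, 0, 0, 0, 1, 0, 0, 0.008, 0, 0, 0],
)

```text
time_s: 25.43
position: [0.4624, 0.065, 0.088]
tool_rot: [[0.785, 0.421, 0.454], [0.365, -0.907, 0.211], [0.5, -0.0, -0.866]]
ft_force: [-0.3, -0.5, 0.6]
grip_width: -0.0002
gripper_force: 0.0
```

Request:
arm_command(
  commands=[1, 0, 0, 0.004, 0, 0, 0, 1, 0, 0, 0.006, 0, 0, 0, 1, 0, 0, 0.006, 0, 0, 0],
)

```text
time_s: 25.68
position: [0.4637, 0.0657, 0.0855]
tool_rot: [[0.785, 0.421, 0.454], [0.365, -0.907, 0.211], [0.501, -0.0, -0.866]]
ft_force: [-0.7, 1.0, 0.3]
grip_width: 0.0002
gripper_force: 0.0
```

Request:
arm_command(
  commands=[1, 0, 0, 0.004, 0, 0, 0, 1, 0, 0, 0.008, 0, 0, 0, 1, 0, 0, 0.008, 0, 0, 0],
)

```text
time_s: 25.93
position: [0.4656, 0.0665, 0.082]
tool_rot: [[0.785, 0.421, 0.454], [0.365, -0.907, 0.211], [0.5, -0.0, -0.866]]
ft_force: [-0.3, -0.3, 0.2]
grip_width: -0.0
gripper_force: 0.0
```

Request:
arm_command(
  commands=[1, 0, 0, 0.003, 0, 0, 0, 1, 0, 0, 0.006, 0, 0, 0, 1, 0, 0, 0.006, 0, 0, 0],
)

```text
time_s: 26.18
position: [0.4666, 0.0671, 0.08]
tool_rot: [[0.785, 0.421, 0.455], [0.365, -0.907, 0.211], [0.501, 0.001, -0.865]]
ft_force: [-10.0, -4.8, 13.7]
grip_width: 0.0001
gripper_force: 8.9
```

Request:
arm_command(
  commands=[1, 0, 0, 0.003, 0, 0, 0, 1, 0, 0, 0.006, 0, 0, 0, 1, 0, 0, 0.006, 0, 0, 0],
)

```text
time_s: 26.43
position: [0.467, 0.0673, 0.0792]
tool_rot: [[0.783, 0.421, 0.457], [0.366, -0.907, 0.209], [0.503, 0.004, -0.864]]
ft_force: [-41.7, -20.4, 58.8]
grip_width: -0.0001
gripper_force: 37.0
```

Request:
arm_command(
  commands=[1, 0, 0, -0.006, 0, 0, 0, 1, 0, 0, -0.04, 0, 0, 0, 1, 0, 0, -0.1, 0, 0, 0, 1, 0, 0, -0.18, 0, 0, 0, 1, 0, 0, -0.25, 0, 0, 0, 1, 0, 0, -0.28, 0, 0, 0, 1, 0, 0, -0.28, 0, 0, 0],
)

```text
time_s: 27.02
position: [0.4049, 0.0373, 0.201]
tool_rot: [[0.783, 0.42, 0.459], [0.365, -0.907, 0.208], [0.504, 0.005, -0.864]]
ft_force: [0.5, -0.7, -0.8]
grip_width: -0.0002
gripper_force: 0.0
```

```bash
cat > chk.py <<'E'
from h import *
s=env.observe();print(s['time_s'],s['position'],s['ft_force'])
T=optics.get_image('top');S=optics.get_image('side')
T0=pickle.load(open('top0.pkl','rb'));S0=pickle.load(open('side0.pkl','rb'))
for n,d,r in(('T0',T0,(180,190,210,215)),('T',T,(180,190,210,215)),('S0',S0,(214,154,234,174)),('S',S,(214,154,234,174))):
  for b in blobs(mask(d,(5,130,90),(18,255,255)),r,6):print(n,b[0],b[1])
E
python3 chk.py
```

```text
27.0167 [0.40487142 0.03733002 0.20103909] [ 0.53220063 -0.65239569 -0.82520076]
T0 [202.25 198.58] [200 194   6  10  36]
T0 [188.14 205.1 ] [186 200   6  10  29]
T [202.25 198.58] [200 194   6  10  36]
T [188.14 205.1 ] [186 200   6  10  29]
S0 [218.39 158.06] [216 156   6   6  18]
S0 [226.5 166.8] [222 162  10  10  54]
S [218.39 158.06] [216 156   6   6  18]
S [226.5 166.8] [222 162  10  10  54]
```

Both buttons now match their starting pixels exactly, so the catch is hooked on both sides. Handing in.

```bash
python3 -c "
from rig import env
print(env.close_job())"
```

```text
the job is handed in; nothing more can be done
None
```

The orange lollipop is in the bin, the lid is shut, and both catch buttons are back at their starting pixels; I handed the job in at about 27 s of the 72 s allowed, and the hand-in gave no verdict.

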